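# Put the bench tools back on their outlines

### The job

Tidy the bench: put the socket, the tape measure, the battery pack and the wrench each onto the black foam pad that shows its own red outline, as they now stand or lie, centred on the outline and lined up with it (either way round will do). Set each down gently, do not drop it, and leave the jar and the yellow parts bin where they are.

Things in the scene. Friction and masses are not known exactly. Their poses are not given: they have to be found in the camera images.
- socket: Chrome steel wrench socket standing upright: a cylinder 32 mm in diameter, 50 mm tall, with a dark hexagon on top; 0.15 kg. Origin: centre of its underside, z up the axis.
- tape: Yellow and black tape measure standing on its flat base: 75 mm (x) by 42 mm (y, the sides to grip), 65 mm tall; above 45 mm it narrows to 55 mm in x, still 42 mm in y; 0.3 kg. Origin: centre of its underside, z up.
- battery: Black power-tool battery pack with a yellow band round its foot: a block 100 mm (x) by 60 mm (y, the sides to grip), 45 mm tall; 0.45 kg. Origin: centre of its underside, z up.
- wrench: Steel double ring wrench lying flat, the same at both ends: 130 mm long (x), 9 mm thick, the shank 14 mm wide (y) and the round ends 28 mm in diameter; 0.1 kg. Origin: centre of its underside at mid-shank, z up.
- outline_socket: Black foam pad fixed to the bench, 150 (x) x 80 (y) x 8 mm thick, its flat top 8 mm above its origin, which is the centre of its underside. A flat red silhouette (no recess) is centred on the top: a disc 38 mm in diameter, for the socket.
- outline_tape: Black foam pad fixed to the bench, 150 (x) x 80 (y) x 8 mm thick, its flat top 8 mm above its origin, which is the centre of its underside. A flat red silhouette (no recess) is centred on the top: a rectangle 81 mm (along the pad's x) by 48 mm, for the tape measure; its long side lies along x as the tape measure's must.
- outline_battery: Black foam pad fixed to the bench, 150 (x) x 80 (y) x 8 mm thick, its flat top 8 mm above its origin, which is the centre of its underside. A flat red silhouette (no recess) is centred on the top: a rectangle 106 mm (along the pad's x) by 66 mm, for the battery pack; its long side lies along x as the pack's must.
- outline_wrench: Black foam pad fixed to the bench, 150 (x) x 80 (y) x 8 mm thick, its flat top 8 mm above its origin, which is the centre of its underside. A flat red silhouette (no recess) is centred on the top: a wrench shape 136 mm long along the pad's x, the shank 20 mm wide and the ends 34 mm in diameter, for the wrench.
- jar: Bystander, loose: closed glass jar of brass screws with a white lid, 60 mm in diameter, 74 mm tall. Origin: centre of its underside.
- bin: Bystander, loose: open yellow parts bin with bolts, 90 mm (x) x 70 mm (y) x 50 mm tall. Origin: centre of its underside.
Not all that is in view belongs to the job. Of the things that look like the wrench, take the one that is farthest to the robot's left at the start.

How it is judged:
By the outcome, as a careful person would: the job done as asked, in the order asked, and still so for the second after the job is handed in, with the robot touching nothing.
It also fails if it takes over 112 s, if anything falls off the work surface, if the arm or the gripper's body presses on something with over 40 N, if the wrist force passes 120 N, or if a joint passes its speed limit or range.

### The arm

A 7-joint arm with a two-finger parallel gripper is mounted at the origin on the work surface. World frame = base frame: x ahead of the robot, y to its left, z up, the work surface at z = 0. Lengths are in mm, angles in rad, forces in N, time in s.
With the tool pointing down it reaches from about 350 to 900 mm from the base axis. Payload 8.1 kg.
Tool frame: the origin (TCP) lies between the finger pads; the fingertips stand 14 mm ahead of it and the grasp point (between the pads) lies 5 mm behind it; z points along the fingers, x is the direction in which the jaws open and shut, and the axes are right-handed (so a half turn about z gives the same grasp; the last joint's range is limited). The gripper opens to 85 mm and grips with 20 to 120 N. Pads are 22 mm wide; open, the fingers measure 114 mm over their backs; the gripper's body (76 mm by 85 mm) begins 54 mm behind the grasp point. The pads swing forward as they close: fully open they stand 13 mm farther back than shut.
Start: joints at [1.097, 0.434, 0.025, 1.573, -0.012, 1.134, -0.075], TCP at [226.453, -582.546, 245.323] pointing down, gripper open.
Joint ranges: [-2.62, 2.62], [-0.44, 2.09], [-1.27, 1.32], [0.08, 2.57], [-1.32, 4.46], [0.12, 2], [-2.74, 2.74]. Speed limits (rad/s): [2.22, 2.22, 3.01, 3.01, 3.14, 3.14, 3.14].

### API

Orientations are given as a rotation vector (axis times angle).
In Python, from station import * gives the robot as it stands. The module is installed in compiled form; this text tells all that it offers.
- The arm moves only by the tool arm_command, never from a script. Its argument "increments" is a list that holds one entry, the list of rows, each a list of 6 numbers: the shift along the tool's x, y, z in cm, then the turn, a rotation vector about the tool's x, y, z in rad. A call has 1 to 5 rows; each row shifts and turns the commanded pose from where the row before left it, along the tool's axes as they then stand; what a row does not reach is not made up. A row lasts 1/10 s, in which the tool goes at most 50 mm and 8.59 degrees, less where a joint would pass 70% of its speed; a pose out of reach is approached as far as the arm can. A call is refused whole if a number of a shift passes 5 or a number of a turn 0.15, either way. A call with a gripper value outside its range is refused whole. "jaw" is the closure, from 0 (fully open) to 1 (shut), set as the call begins (left out, the last holds). The fingers move at their own pace and stop on an object; "newtons" is the grip in N (left out, the last holds). Time passes only in rows, so rows that do not move let the fingers close. It gives the time, the measured TCP pose, the force and the opening at its end, in the units of the state.
- state(): the state, without advancing time (a new reading comes with each control period).
- read_camera(name): name is "scene" or "top" or "wrist"; returns a dict with "image" (400x640x3 uint8, red, green, blue), "camera_matrix" (3x3 intrinsics, pixels), "rvec" (rotation vector, rad) and "tvec" (3), from world to camera coordinates, as OpenCV has them. Camera axes: x right, y down, z forward; pixel columns grow to the right and rows downward; lengths in mm; the calibration is good to about 2 mm. A picture is of the moment at which its call begins. There is no depth.
- job_done(): hands the job in, once; it reports no verdict.
The state is a dict: "t": time; "joint_pos": joint angles; "dq": joint speeds; "effort": joint torques, N m; "tool_pos": TCP position; "eef_rot": TCP orientation; "ft_force": force on the tool from outside, world axes, zero at the start; "moment": the same for the moment, N m; "finger_gap": opening from 0.0 (shut) to 1.0 (fully open).
Only numpy, scipy, OpenCV 4.12 (cv2) and the standard library are available. Lean on these libraries where they do the work, as an engineer would, in place of code of your own. Each camera call takes 0.05 s, during which the arm holds its last target.

## Working session

There is one attempt and no reset: what is moved stays moved. The work goes in short steps, Python scripts to look and compute and a tool call to move; the robot and the scene stay as the last step left them, time stands still between calls to the robot, and variables do not carry over. Pictures are saved under pics/ and viewed, and the job is handed in when it is done.

Besides the shell and the picture viewer there is one more tool, called after ">>>" as name(argument=value, ...) on one line, values as JSON. arm_command: Moves the arm, as the interface text tells. Its arguments: {"type":"object","properties":{"increments":{"type":"array","items":{"type":"array","items":{"type":"array","items":{"type":"number"}}}},"jaw":{"type":"number"},"newtons":{"type":"number"}},"required":["increments"]}

```bash
mkdir -p pics
python3 - <<'E'
from station import *
import cv2
s=state(); print(s)
for n in ["scene","top","wrist"]:
    c=read_camera(n); cv2.imwrite(f"pics/{n}0.png",c["image"][:,:,::-1]); print(n,c["camera_matrix"].tolist(),c["rvec"],c["tvec"])
E
```

```text
{'t': 0.0, 'joint_pos': array([ 1.09737372,  0.43520599,  0.02495576,  1.57413776, -0.0115838 ,
        1.13401531, -0.07507829]), 'dq': array([ 0.00012432,  0.00012947,  0.00016379, -0.00074645, -0.00141232,
        0.00133658,  0.00039053]), 'effort': array([ 1.13147333e-03, -6.70472646e+01,  1.02556698e+00, -3.16215134e+01,
        1.55926973e-02,  1.24081766e-02, -1.91322499e-05]), 'tool_pos': array([ 226.25487205, -582.06119524,  244.52059958]), 'eef_rot': array([-2.59222014e+00,  1.77343277e+00,  2.22870615e-03]), 'ft_force': array([ 0.31349945, -0.37135708,  0.50214962]), 'moment': array([0.03853373, 0.04011072, 0.07282312]), 'finger_gap': 0.9968543696561686}
scene [[451.5362496303603, 0.0, 314.64236077498765], [0.0, 451.5362496303603, 208.7493507218327], [0.0, 0.0, 1.0]] [ 1.65117618  1.59722206 -0.87444266] [  29.63980699 -207.98760873 1672.74027078]
top [[430.8159182687884, 0.0, 326.91489835311444], [0.0, 430.8159182687884, 202.98972276217694], [0.0, 0.0, 1.0]] [ 2.01711288 -2.21097824  0.22471078] [ -16.81635445  477.06395508 1166.98501564]
wrist [[350.10005296366415, 0.0, 313.0336474155369], [0.0, 350.10005296366415, 203.12582083174985], [0.0, 0.0, 1.0]] [-2.3703338   1.62239281  0.25902682] [-624.98839614  -41.04433139  379.95044902]
```

View pics/top0.png

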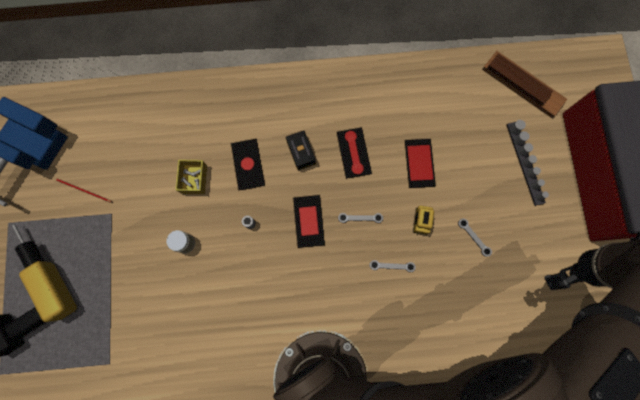

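View pics/scene0.png

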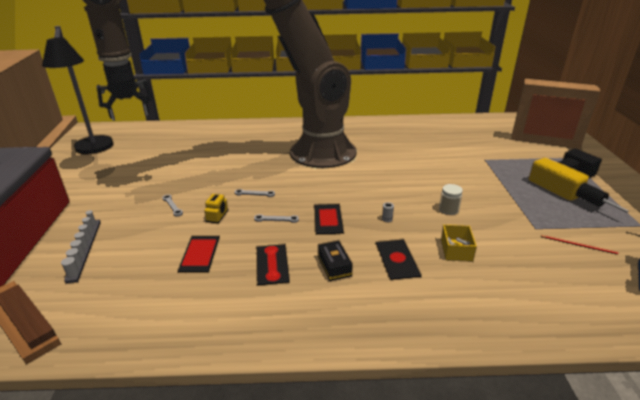

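View pics/wrist0.png

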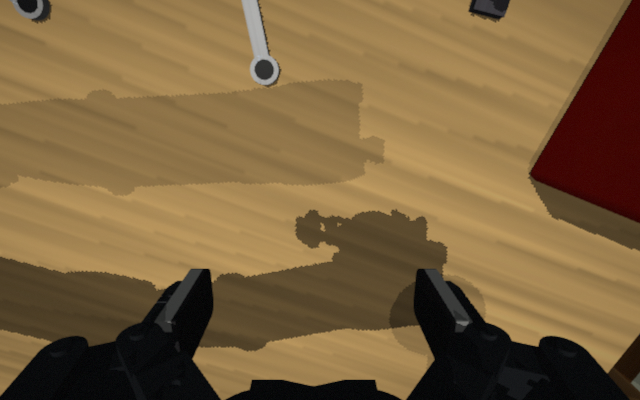

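The top view shows four pads: a red disc at (247,164), a small rectangle at (309,221), a wrench shape at (353,153) and a large rectangle at (420,163). The socket is at (249,222), the tape at (424,220) and the battery at (300,150). There are wrench-like items at (360,218), (393,266) and (474,237), and the leftmost is (360,218). Next I measure.

```bash
cat > h.py <<'E'
import numpy as np, cv2
from station import *
from scipy.spatial.transform import Rotation as R
def cam(n,save=None):
    c=read_camera(n); c["R"]=cv2.Rodrigues(np.array(c["rvec"]))[0]; c["t"]=np.array(c["tvec"]).ravel(); c["K"]=np.array(c["camera_matrix"])
    if save: cv2.imwrite("pics/"+save,c["image"][:,:,::-1])
    return c
def ray(c,px,z):
    px=np.atleast_2d(np.asarray(px,float)); d=np.c_[px,np.ones(len(px))]@np.linalg.inv(c["K"]).T@c["R"]
    o=-c["R"].T@c["t"]; return o+d*((z-o[2])/d[:,2])[:,None]
def proj(c,P):
    return cv2.projectPoints(np.atleast_2d(np.asarray(P,float)),np.array(c["rvec"]),np.array(c["tvec"]),c["K"],None)[0][:,0]
def hsv(c): return cv2.cvtColor(c["image"],cv2.COLOR_RGB2HSV)
def red(c):
    h=hsv(c); return (((h[...,0]<8)|(h[...,0]>172))&(h[...,1]>180)&(h[...,2]>110)).astype(np.uint8)
def blobs(m,amin=30):
    n,l,s,cc=cv2.connectedComponentsWithStats(m)
    return [(l==i).astype(np.uint8) for i in range(1,n) if s[i,4]>=amin]
def fit(c,m,z):
    """contour cast to plane z: min area rect centre,size,angle of long side (rad) + area centroid"""
    k=max(cv2.findContours(m,cv2.RETR_EXTERNAL,cv2.CHAIN_APPROX_NONE)[0],key=cv2.contourArea)
    P=ray(c,k[:,0],z)[:,:2].astype(np.float32)
    (x,y),(w,h),a=cv2.minAreaRect(P); 
    if w<h: w,h,a=h,w,a+90
    M=cv2.moments(P.reshape(-1,1,2)); 
    a=(a+90)%180-90
    return dict(rc=(round(x,1),round(y,1)),size=(round(w,1),round(h,1)),ang=round(float(np.radians(a)),3),cen=(round(M["m10"]/M["m00"],1),round(M["m01"]/M["m00"],1)))
def st():
    s=state(); r=R.from_rotvec(s["eef_rot"]).as_matrix()
    print("t %.2f tcp"%s["t"],np.round(s["tool_pos"],1),"xax",np.round(r[:,0],3),"zax",np.round(r[:,2],3),"yaw",round(float(np.arctan2(r[1,0],r[0,0])),3),"F",np.round(s["ft_force"],1),"gap",round(s["finger_gap"],3)); return s,r
def go(x,y,z,yaw):
    """tool increments (cm, rad) needed to reach TCP x,y,z tool down with tool x axis at yaw (mod pi)"""
    s,r=st()
    j7=s["joint_pos"][6]
    d=r.T@(np.array([x,y,z])-s["tool_pos"])/10
    for k in (0,np.pi):
        cx=np.array([np.cos(yaw+k),np.sin(yaw+k),0]); zz=np.array([0,0,-1.]); T=np.c_[cx,np.cross(zz,cx),zz]
        print("d cm (tool)",np.round(d,2),"turn",np.round(R.from_matrix(r.T@T).as_rotvec(),3))
    print("j",np.round(s["joint_pos"],2))
E
python3 - <<'E'
from h import *
c=cam("top")
for m in blobs(red(c)): print("red",np.argwhere(m).mean(0)[::-1].round(),fit(c,m,8))
h=hsv(c)
# wrench / socket: grey low-sat
g=((h[...,1]<60)&(h[...,2]>90)).astype(np.uint8); g[:100]=0; g[:, :120]=0;g[300:]=0
for m in blobs(g,15): print("grey",np.argwhere(m).mean(0)[::-1].round(),m.sum(),fit(c,m,9))
y=((h[...,0]>20)&(h[...,0]<35)&(h[...,1]>170)&(h[...,2]>80)).astype(np.uint8)
for m in blobs(y,15): print("yel",np.argwhere(m).mean(0)[::-1].round(),m.sum(),fit(c,m,45))
k=(h[...,2]<70).astype(np.uint8); k[:110]=0;k[270:]=0
for m in blobs(k,60): print("blk",np.argwhere(m).mean(0)[::-1].round(),m.sum(),fit(c,m,8))
# scale: image zoom
im=c["image"][110:290,160:560,::-1]; cv2.imwrite("pics/topz.png",cv2.resize(im,None,fx=2,fy=2,interpolation=cv2.INTER_CUBIC))
print(proj(c,[[0,0,0],[500,0,0],[500,300,0]]))
E
```

```text
red [352. 146.] {'rc': (646.9, -156.0), 'size': (102.3, 30.8), 'ang': 0.194, 'cen': (651.9, -152.7)}
red [420. 162.] {'rc': (580.3, -347.3), 'size': (104.7, 64.9), 'ang': -0.034, 'cen': (580.2, -347.2)}
red [357. 169.] {'rc': (576.5, -159.4), 'size': (29.7, 24.8), 'ang': 1.468, 'cen': (575.7, -159.8)}
grey [520. 124.] 80 {'rc': (671.6, -665.8), 'size': (29.9, 27.7), 'ang': 0.614, 'cen': (671.4, -665.4)}
grey [524. 135.] 68 {'rc': (634.3, -671.1), 'size': (28.5, 24.0), 'ang': -0.186, 'cen': (634.6, -671.1)}
grey [528. 147.] 62 {'rc': (597.4, -677.3), 'size': (24.7, 24.6), 'ang': 0.972, 'cen': (597.6, -676.9)}
grey [532. 158.] 50 {'rc': (560.4, -683.0), 'size': (22.1, 20.7), 'ang': -0.187, 'cen': (560.4, -682.6)}
grey [536. 170.] 45 {'rc': (524.9, -687.6), 'size': (20.5, 20.1), 'ang': 0.622, 'cen': (523.5, -687.4)}
grey [192. 173.] 34 {'rc': (609.5, 327.2), 'size': (38.6, 14.0), 'ang': 1.559, 'cen': (609.7, 328.2)}
grey [186. 182.] 21 {'rc': (582.4, 346.2), 'size': (28.5, 5.9), 'ang': 0.815, 'cen': (582.5, 346.1)}
grey [197. 183.] 23 {'rc': (575.9, 315.1), 'size': (29.2, 6.4), 'ang': 0
[... 1899 characters left out ...]

blk [184. 171.] 184 {'rc': (604.3, 339.0), 'size': (80.6, 61.3), 'ang': -0.109, 'cen': (616.6, 352.4)}
blk [199. 184.] 220 {'rc': (576.7, 306.8), 'size': (109.1, 63.3), 'ang': -0.723, 'cen': (574.4, 307.5)}
blk [309. 221.] 860 {'rc': (434.9, -3.1), 'size': (148.3, 79.0), 'ang': 0.0, 'cen': (434.9, -3.4)}
blk [  9. 202.] 92 {'rc': (568.7, 859.7), 'size': (77.3, 23.8), 'ang': 1.252, 'cen': (571.0, 865.6)}
blk [ 35. 254.] 873 {'rc': (405.7, 784.1), 'size': (170.4, 81.0), 'ang': 0.626, 'cen': (411.3, 782.7)}
blk [190. 245.] 136 {'rc': (395.9, 341.7), 'size': (52.6, 29.5), 'ang': -0.39, 'cen': (396.6, 341.6)}
[[320.70680391 379.10744761]
 [305.71530365 199.46516842]
 [203.79905556 208.64411369]]
```

View pics/topz.png

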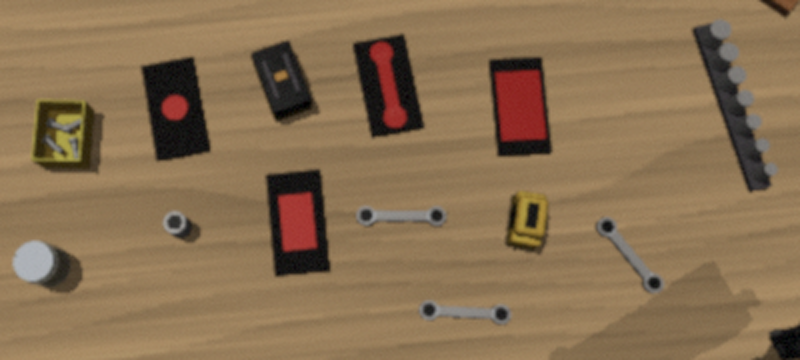

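Run:
```python
from h import *
c=cam("top"); w=cam("wrist")
s,r=st()
o=-w["R"].T@w["t"]; print("cam in tool",r.T@(o-s["tool_pos"]), "axes in tool",np.round(r.T@w["R"].T,2).tolist())
# footprint of image centre at z=8 relative to tool
for p in [(320,200),(320,20),(320,260),(20,100),(620,100)]: print(p, np.round(r.T@(ray(w,p,8)[0]-s["tool_pos"])))
h=hsv(c)
R2=(((h[...,0]<8)|(h[...,0]>172))&(h[...,1]>150)&(h[...,2]>80)).astype(np.uint8)
for m in blobs(R2,60): print("red",np.argwhere(m).mean(0)[::-1].round(),fit(c,m,8))
print("socket z50",ray(c,(248,221),50))
go(450,170,245,0)
go(450,-200,245,0)
```

```text
t 0.30 tcp [ 226.4 -582.4  245. ] xax [ 0.362 -0.932 -0.   ] zax [-0.  0. -1.] yaw -1.2 F [ 0.1 -0.7  0. ] gap 1.001
cam in tool [   0.96937867  -77.82343359 -128.17087262] axes in tool [[1.0, -0.0, -0.0], [0.0, 0.95, 0.31], [0.0, -0.31, 0.95]]
(320, 200) [  8.  37. 237.]
(320, 20) [   7. -140.  237.]
(320, 260) [  9. 110. 237.]
(20, 100) [-293.  -68.  237.]
(620, 100) [308. -68. 237.]
red [354. 152.] {'rc': (630.5, -155.2), 'size': (135.8, 34.5), 'ang': 0.094, 'cen': (630.6, -155.2)}
red [420. 162.] {'rc': (580.4, -347.8), 'size': (107.8, 67.8), 'ang': -0.034, 'cen': (580.1, -347.9)}
red [247. 163.] {'rc': (625.1, 164.9), 'size': (37.7, 35.8), 'ang': -0.056, 'cen': (624.3, 164.9)}
red [ 81. 189.] {'rc': (589.3, 655.0), 'size': (164.7, 5.5), 'ang': 1.098, 'cen': (589.6, 655.5)}
red [308. 221.] {'rc': (435.7, -2.7), 'size': (83.2, 50.3), 'ang': 0.011, 'cen': (435.7, -2.6)}
socket z50 [[442.35295647 164.16014863  50.        ]]
t 0.30 tcp [ 226.4 -582.4  245. ] xax [ 0.362 -0.932 -0.   ] zax [-0.  0. -1.] yaw -1.2 F [ 0.1 -0.7  0. ] gap 1.001
d cm (tool) [-6.203e+01 -4.810e+01  3.000e-02] turn [-0.   0.  -1.2]
d cm (tool) [-6.203e+01 -4.810e+01  3.000e-02] turn [1.000e-03 0.000e+00 1.942e+00]
j [ 1.1   0.43  0.02  1.57 -0.01  1.13 -0.08]
t 0.30 tcp [ 226.4 -582.4  245. ] xax [ 0.362 -0.932 -0.   ] zax [-0.  0. -1.] yaw -1.2 F [ 0.1 -0.7  0. ] gap 1.001
d cm (tool) [-2.754e+01 -3.470e+01  2.000e-02] turn [-0.   0.  -1.2]
d cm (tool) [-2.754e+01 -3.470e+01  2.000e-02] turn [1.000e-03 0.000e+00 1.942e+00]
j [ 1.1   0.43  0.02  1.57 -0.01  1.13 -0.08]
```

>>> arm_command(increments=[[[-3.8,-3.0,0,0,0,0],[-3.8,-3.0,0,0,0,0],[-3.8,-3.0,0,0,0,0],[-3.8,-3.0,0,0,0,0],[-3.8,-3.0,0,0,0,0]]], jaw=0, newtons=40)

```text
t: 0.8
tool_pos: [297.7, -349.2, 245.4]
eef_rot: [2.593, -1.774, 0.001]
ft_force: [0.7, 0.5, -1.0]
finger_gap: 1.0
```

>>> arm_command(increments=[[[-3.8,-3.0,0,0,0,0],[-3.8,-3.0,0,0,0,0],[-3.8,-3.0,0,0,0,0],[-3.8,-3.0,0,0,0,0],[-3.8,-3.0,0,0,0,0]]])

```text
t: 1.3
tool_pos: [368.6, -117.9, 245.7]
eef_rot: [-2.593, 1.774, -0.002]
ft_force: [0.9, -0.1, 0.7]
finger_gap: 1.0
```

>>> arm_command(increments=[[[-3.8,-3.0,0,0,0,0],[-3.8,-3.0,0,0,0,0],[-3.8,-3.0,0,0,0,0],[-3.8,-3.0,0,0,0,0],[0,0,0,0,0,-0.14]]])

```text
t: 1.8
tool_pos: [426.4, 72.5, 246.0]
eef_rot: [-2.709, 1.582, -0.0]
ft_force: [-0.8, -0.0, -0.4]
finger_gap: 0.997
```

>>> arm_command(increments=[[[0,0,0,0,0,-0.14],[0,0,0,0,0,-0.14],[0,0,0,0,0,-0.14],[0,0,0,0,0,-0.14],[0,0,0,0,0,-0.14]]])

```text
t: 2.3
tool_pos: [425.2, 65.4, 245.4]
eef_rot: [3.092, -0.554, 0.0]
ft_force: [0.2, 0.9, 0.6]
finger_gap: 1.003
```

>>> arm_command(increments=[[[0,0,0,0,0,-0.14],[0,0,0,0,0,-0.14],[0,0,0,0,0,0],[0,0,0,0,0,0]]])

```text
t: 2.7
tool_pos: [425.2, 65.4, 245.3]
eef_rot: [3.139, -0.133, 0.0]
ft_force: [0.9, -0.5, -0.5]
finger_gap: 0.999
```

Run:
```python
from h import *
go(446,168,200,0)
w=cam("wrist","w1.png")
```

```text
t 2.70 tcp [425.2  65.4 245.3] xax [ 0.996 -0.084  0.   ] zax [ 0. -0. -1.] yaw -0.085 F [ 0.9 -0.5 -0.5] gap 0.999
d cm (tool) [  1.21 -10.4    4.53] turn [ 0.    -0.    -0.085]
d cm (tool) [  1.21 -10.4    4.53] turn [-0.    -0.     3.057]
j [ 0.3   0.18 -0.65  1.98  0.13  1.03 -0.49]
```

View pics/w1.png

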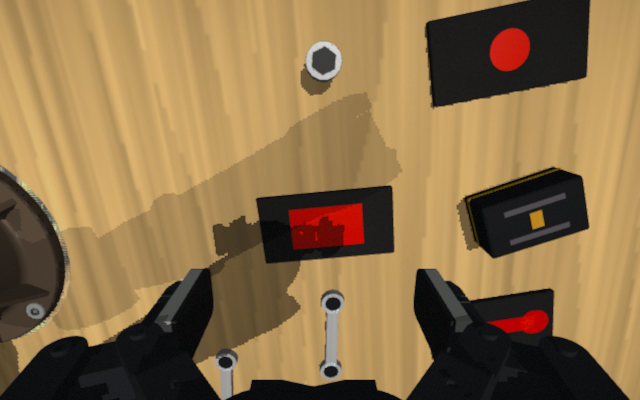

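The wrist view shows the socket's top at (323,61), its red disc at (510,50), the tape pad at (326,226), the battery at (527,213) and the wrench at (332,335). I'll measure all of these.

```bash
cat >> h.py <<'E'
def red2(c):
    h=hsv(c); return (((h[...,0]<8)|(h[...,0]>172))&(h[...,1]>150)&(h[...,2]>60)).astype(np.uint8)
def grey(c):
    h=hsv(c); return ((h[...,1]<60)&(h[...,2]>90)).astype(np.uint8)
E
python3 - <<'E'
from h import *
w=cam("wrist")
for m in blobs(red2(w),300): print("red",np.argwhere(m).mean(0)[::-1].round(),fit(w,m,8))
for m in blobs(grey(w),100): print("grey",np.argwhere(m).mean(0)[::-1].round(),m.sum(),fit(w,m,50),fit(w,m,9))
k=(hsv(w)[...,2]<60).astype(np.uint8)
for m in blobs(k,100): print("blk",np.argwhere(m).mean(0)[::-1].round(),m.sum(),fit(w,m,50),fit(w,m,8))
E
```

```text
red [509.  49.] {'rc': (622.0, 163.2), 'size': (39.0, 38.3), 'ang': -0.745, 'cen': (622.0, 163.3)}
red [327. 226.] {'rc': (433.5, -4.1), 'size': (82.5, 49.4), 'ang': 0.011, 'cen': (433.8, -3.8)}
red [524. 323.] {'rc': (659.2, -149.7), 'size': (75.5, 33.5), 'ang': -0.085, 'cen': (667.2, -151.9)}
grey [323.  60.] 675 {'rc': (441.5, 166.0), 'size': (31.0, 30.3), 'ang': -0.085, 'cen': (441.7, 165.8)} {'rc': (442.9, 168.9), 'size': (34.9, 34.1), 'ang': -0.085, 'cen': (443.1, 168.7)}
grey [ 38. 202.] 160 {'rc': (156.9, 60.8), 'size': (42.1, 6.0), 'ang': -1.183, 'cen': (156.6, 62.4)} {'rc': (122.2, 50.4), 'size': (47.4, 6.7), 'ang': -1.183, 'cen': (121.8, 52.2)}
grey [331. 335.] 999 {'rc': (429.2, -120.2), 'size': (114.5, 24.6), 'ang': 1.48, 'cen': (428.9, -120.3)} {'rc': (429.0, -153.5), 'size': (129.0, 27.8), 'ang': 1.48, 'cen': (428.6, -153.6)}
grey [ 35. 310.] 186 {'rc': (112.4, -57.6), 'size': (19.4, 18.9), 'ang': -0.085, 'cen': (112.5, -57.7)} {'rc': (72.1, -83.0), 'size': (21.9, 21.3), 'ang': -0.085, 'cen': (72.2, -83.1)}
grey [226. 377.] 475 {'rc': (303.3, -164.1), 'size': (66.2, 23
[... 1667 characters left out ...]
, 13.7), 'ang': -0.085, 'cen': (433.3, -75.8)} {'rc': (433.6, -104.5), 'size': (15.8, 15.4), 'ang': -0.085, 'cen': (433.6, -104.2)}
blk [225. 362.] 112 {'rc': (306.0, -142.8), 'size': (14.2, 13.6), 'ang': 1.414, 'cen': (306.2, -142.8)} {'rc': (289.8, -179.8), 'size': (16.1, 15.4), 'ang': 1.414, 'cen': (290.0, -179.8)}
blk [330. 371.] 105 {'rc': (424.6, -165.8), 'size': (14.4, 13.8), 'ang': 0.313, 'cen': (424.7, -165.8)} {'rc': (423.8, -205.8), 'size': (16.2, 15.5), 'ang': 0.313, 'cen': (423.9, -205.9)}
blk [313. 391.] 2562 {'rc': (402.5, -191.1), 'size': (206.5, 28.4), 'ang': -0.085, 'cen': (402.5, -193.1)} {'rc': (398.8, -234.4), 'size': (233.3, 32.0), 'ang': -0.085, 'cen': (398.8, -236.7)}
```

Run:
```python
from h import *
go(441.6,165.5,90,-.085)
```

```text
t 2.80 tcp [425.2  65.4 245.3] xax [ 0.997 -0.083  0.   ] zax [ 0. -0. -1.] yaw -0.083 F [-0.2  0.1 -0.1] gap 1.003
d cm (tool) [  0.8  -10.11  15.53] turn [ 0.    -0.     0.002]
d cm (tool) [  0.8  -10.11  15.53] turn [ 0.    0.   -3.14]
j [ 0.3   0.18 -0.65  1.98  0.13  1.03 -0.49]
```

>>> arm_command(increments=[[[0.2,-2.5,2,0,0,0],[0.2,-2.5,3,0,0,0],[0.2,-2.5,3,0,0,0],[0.2,-2.6,3.5,0,0,0],[0,0,4,0,0,0]]])

```text
t: 3.3
tool_pos: [442.3, 169.9, 89.9]
eef_rot: [-3.135, 0.124, -0.004]
ft_force: [1.1, -0.6, 0.7]
finger_gap: 0.998
```

>>> arm_command(increments=[[[0,0,0,0,0,0],[0,0,0,0,0,0]]])

```text
t: 3.5
tool_pos: [440.8, 165.2, 90.5]
eef_rot: [3.138, -0.127, -0.003]
ft_force: [0.3, 0.5, 0.1]
finger_gap: 0.998
```

Run:
```python
from h import *
go(441.6,165.5,24,-.085)
w=cam("wrist","w2.png")
for m in blobs(grey(w),300): print("grey",np.argwhere(m).mean(0)[::-1].round(),m.sum(),fit(w,m,50))
```

```text
t 3.50 tcp [440.8 165.2  90.5] xax [ 0.997 -0.081 -0.002] zax [-0.002 -0.001 -1.   ] yaw -0.081 F [0.3 0.5 0.1] gap 0.998
d cm (tool) [ 0.09 -0.04  6.65] turn [0.001 0.002 0.004]
d cm (tool) [ 0.09 -0.04  6.65] turn [-3.000e-03  2.000e-03 -3.138e+00]
j [-0.02  0.47 -0.59  2.07  0.39  0.71 -0.94]
grey [317. 240.] 1347 {'rc': (442.2, 166.6), 'size': (31.4, 30.0), 'ang': -0.592, 'cen': (442.0, 166.6)}
```

View pics/w2.png

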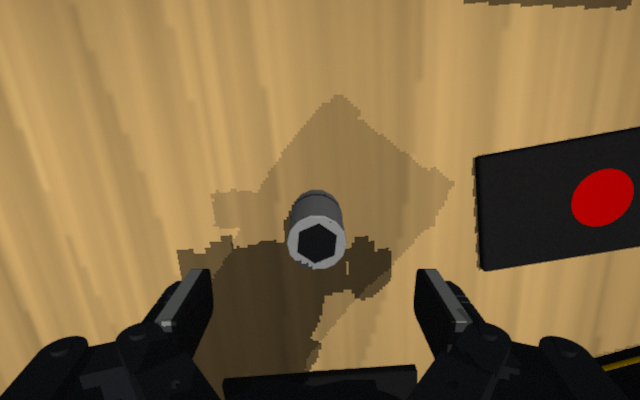

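The socket's top sits at (317,240) between the fingers, and its measured position (442,166.6) agrees with the earlier one. Going down to grip it.

>>> arm_command(increments=[[[0.1,-0.15,2,0,0,0],[0,0,2,0,0,0],[0,0,1.5,0,0,0],[0,0,1.1,0,0,0],[0,0,0,0,0,0]]])

```text
t: 4.05
tool_pos: [442.9, 166.5, 24.7]
eef_rot: [3.139, -0.128, 0.001]
ft_force: [-0.6, -0.5, -0.2]
finger_gap: 1.0
```

>>> arm_command(increments=[[[0,0,0,0,0,0],[0,0,0,0,0,0],[0,0,0,0,0,0],[0,0,0,0,0,0],[0,0,0,0,0,0]]], jaw=1, newtons=30)

```text
t: 4.55
tool_pos: [442.8, 167.0, 24.9]
eef_rot: [-3.139, 0.126, -0.001]
ft_force: [0.3, 0.0, 7.2]
finger_gap: 0.365
```

>>> arm_command(increments=[[[0,0,0,0,0,0],[0,0,0,0,0,0],[0,0,0,0,0,0],[0,0,0,0,0,0],[0,0,0,0,0,0]]])

```text
t: 5.05
tool_pos: [442.8, 167.0, 24.9]
eef_rot: [-3.139, 0.126, -0.002]
ft_force: [0.3, -0.8, 7.6]
finger_gap: 0.369
```

>>> arm_command(increments=[[[0,0,-1,0,0,0],[0,0,-2,0,0,0],[0,0,-3,0,0,0],[2,0,-0.5,0,0,0],[3,0,0,0,0,0]]])

```text
t: 5.55
tool_pos: [492.1, 163.4, 91.5]
eef_rot: [-3.139, 0.123, -0.002]
ft_force: [1.6, 0.8, -1.3]
finger_gap: 0.364
```

>>> arm_command(increments=[[[3,-0.2,0,0,0,0],[3,-0.2,0,0,0,0],[3,-0.2,0,0,0,0],[2,-0.2,0,0,0,0],[1,0,0,0,0,0]]])

```text
t: 6.05
tool_pos: [613.9, 161.1, 89.6]
eef_rot: [-3.138, 0.127, -0.0]
ft_force: [0.4, 0.3, -1.0]
finger_gap: 0.369
```

>>> arm_command(increments=[[[0,0,0,0,0,0],[0,0,0,0,0,0]]])

```text
t: 6.25
tool_pos: [611.2, 161.4, 89.3]
eef_rot: [3.139, -0.125, -0.002]
ft_force: [-0.2, -0.1, -1.2]
finger_gap: 0.366
```

Run:
```python
from h import *
go(622,164,34,-.085)
w=cam("wrist","w3.png");t=cam("top")
for c in (w,t):
  for m in blobs(red2(c),60): print("red",np.argwhere(m).mean(0)[::-1].round(),fit(c,m,8))
```

```text
t 6.25 tcp [611.2 161.4  89.3] xax [ 0.997 -0.079 -0.001] zax [-0.001 -0.    -1.   ] yaw -0.08 F [-0.2 -0.1 -1.2] gap 0.366
d cm (tool) [ 1.06 -0.34  5.53] turn [0.    0.001 0.005]
d cm (tool) [ 1.06 -0.34  5.53] turn [-2.000e-03  0.000e+00 -3.136e+00]
j [ 0.01  0.67 -0.55  1.68  0.42  0.91 -0.78]
red [332. 211.] {'rc': (622.8, 165.1), 'size': (38.5, 35.1), 'ang': -0.436, 'cen': (622.6, 164.6)}
red [593. 170.] {'rc': (532.9, -855.2), 'size': (456.0, 111.3), 'ang': 0.002, 'cen': (519.5, -856.0)}
red [351. 138.] {'rc': (673.5, -155.4), 'size': (55.2, 35.2), 'ang': 0.663, 'cen': (676.5, -151.2)}
red [420. 162.] {'rc': (580.6, -347.8), 'size': (111.0, 70.2), 'ang': -0.045, 'cen': (580.4, -347.8)}
red [ 81. 189.] {'rc': (589.4, 654.9), 'size': (164.7, 5.5), 'ang': 1.1, 'cen': (590.6, 657.3)}
```

View pics/w3.png

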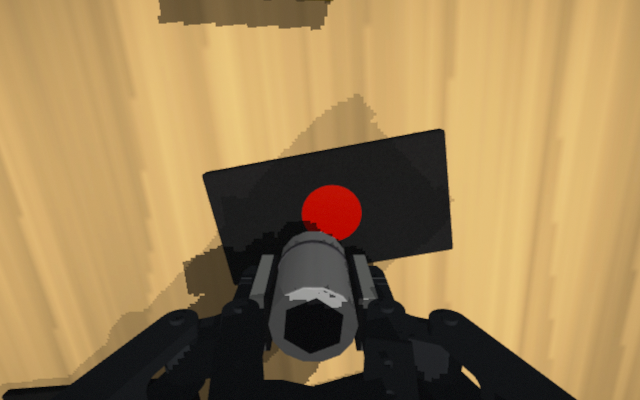

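Run:
```python
from h import *
w=cam("wrist"); s,r=st()
print(ray(w,(313.5,326),50+s["tool_pos"][2]-24.9)[0]-s["tool_pos"])
```

```text
t 6.40 tcp [611.3 161.5  89.4] xax [ 0.997 -0.079 -0.001] zax [-0.001 -0.    -1.   ] yaw -0.079 F [-0.4 -0.4 -2.2] gap 0.37
[-0.94718563 -0.74399118 25.1       ]
```

>>> arm_command(increments=[[[1.1,-0.32,1,0,0,0],[0,0,2,0,0,0],[0,0,1.2,0,0,0],[0,0,0.5,0,0,0],[0,0,0.3,0,0,0]]])

```text
t: 6.9
tool_pos: [623.3, 163.7, 38.6]
eef_rot: [3.139, -0.125, -0.002]
ft_force: [-0.1, -0.2, -0.0]
finger_gap: 0.367
```

>>> arm_command(increments=[[[0,0,0,0,0,0],[0,0,0,0,0,0]]])

```text
t: 7.1
tool_pos: [624.0, 163.9, 39.9]
eef_rot: [-3.139, 0.126, -0.001]
ft_force: [-0.2, -0.0, -1.4]
finger_gap: 0.368
```

>>> arm_command(increments=[[[-0.07,0,0.3,0,0,0],[0,0,0.2,0,0,0],[0,0,0.1,0,0,0],[0,0,0,0,0,0]]])

```text
t: 7.5
tool_pos: [622.9, 163.6, 33.2]
eef_rot: [3.139, -0.126, -0.0]
ft_force: [0.4, 0.2, -2.2]
finger_gap: 0.367
```

>>> arm_command(increments=[[[0,0,0.06,0,0,0],[0,0,0,0,0,0],[0,0,0,0,0,0]]])

```text
t: 7.8
tool_pos: [623.0, 163.6, 33.0]
eef_rot: [3.139, -0.126, 0.0]
ft_force: [-1.6, -1.4, 4.2]
finger_gap: 0.364
```

>>> arm_command(increments=[[[0,0,0,0,0,0],[0,0,0,0,0,0],[0,0,0,0,0,0],[0,0,0,0,0,0],[0,0,0,0,0,0]]], jaw=0)

```text
t: 8.3
tool_pos: [623.0, 163.7, 32.6]
eef_rot: [3.139, -0.126, -0.0]
ft_force: [-0.3, 1.2, -0.9]
finger_gap: 0.996
```

>>> arm_command(increments=[[[0,0,-1,0,0,0],[0,0,-3,0,0,0],[0,0,-4,0,0,0],[0,0,-4,0,0,0],[0,0,-3,0,0,0]]])

```text
t: 8.8
tool_pos: [623.4, 164.2, 186.3]
eef_rot: [-3.138, 0.125, -0.004]
ft_force: [0.3, 0.4, 0.6]
finger_gap: 1.004
```

Run:
```python
from h import *
w=cam("wrist","w4.png");t=cam("top","t4.png")
for c in (w,t):
  for m in blobs(red2(c),60): print("red",np.argwhere(m).mean(0)[::-1].round(),fit(c,m,8))
  for m in blobs(grey(c),60): print("grey",np.argwhere(m).mean(0)[::-1].round(),fit(c,m,58))
go(380,-325,245,-1.6)
```

```text
red [312. 170.] {'rc': (622.8, 170.4), 'size': (38.1, 25.2), 'ang': -0.108, 'cen': (623.0, 174.2)}
red [112. 336.] {'rc': (401.1, 13.8), 'size': (17.2, 13.4), 'ang': 0.015, 'cen': (399.3, 14.7)}
grey [223.   3.] {'rc': (578.9, 300.7), 'size': (27.5, 5.5), 'ang': 0.113, 'cen': (573.9, 299.9)}
grey [283.   9.] {'rc': (613.4, 293.6), 'size': (14.2, 6.0), 'ang': -1.157, 'cen': (613.4, 293.7)}
grey [312. 197.] {'rc': (622.0, 162.9), 'size': (30.7, 30.5), 'ang': -0.081, 'cen': (622.1, 163.0)}
red [593. 170.] {'rc': (531.9, -856.0), 'size': (458.3, 112.1), 'ang': -0.006, 'cen': (519.2, -856.0)}
red [353. 148.] {'rc': (636.7, -155.0), 'size': (127.4, 36.9), 'ang': 0.099, 'cen': (644.4, -154.5)}
red [420. 162.] {'rc': (580.5, -347.9), 'size': (110.1, 70.4), 'ang': -0.043, 'cen': (580.6, -347.6)}
red [ 81. 189.] {'rc': (589.3, 655.0), 'size': (164.7, 5.5), 'ang': 1.1, 'cen': (590.6, 657.7)}
grey [31.  2.] {'rc': (1183.2, 760.6), 'size': (271.4, 24.6), 'ang': 1.477, 'cen': (1192.2, 809.6)}
grey [406.  49.] {'rc': (867.1, -408.0), 'size': (1292.3, 167.8), 'ang': 1.526, 'cen': (924.6, -330.0)}
gr
[... 494 characters left out ...]
62.8)}
grey [475. 237.] {'rc': (339.6, -456.0), 'size': (123.4, 25.4), 'ang': 0.556, 'cen': (339.0, -456.4)}
grey [177. 240.] {'rc': (404.6, 362.0), 'size': (59.1, 57.8), 'ang': -0.025, 'cen': (404.8, 360.9)}
grey [401. 266.] {'rc': (278.1, -240.6), 'size': (84.2, 24.2), 'ang': 1.479, 'cen': (278.2, -249.8)}
grey [281. 364.] {'rc': (44.3, 101.3), 'size': (122.8, 32.7), 'ang': -0.466, 'cen': (60.1, 94.9)}
t 8.90 tcp [625.2 165.2 188.6] xax [ 0.997 -0.08   0.008] zax [ 0.008  0.003 -1.   ] yaw -0.08 F [0.4 0.  0.5] gap 1.001
d cm (tool) [-20.48  50.8   -5.97] turn [-0.009 -0.004  1.52 ]
d cm (tool) [-20.48  50.8   -5.97] turn [ 0.004 -0.009 -1.622]
j [ 0.04  0.59 -0.59  1.56  0.35  1.1  -0.71]
```

View pics/w4.png

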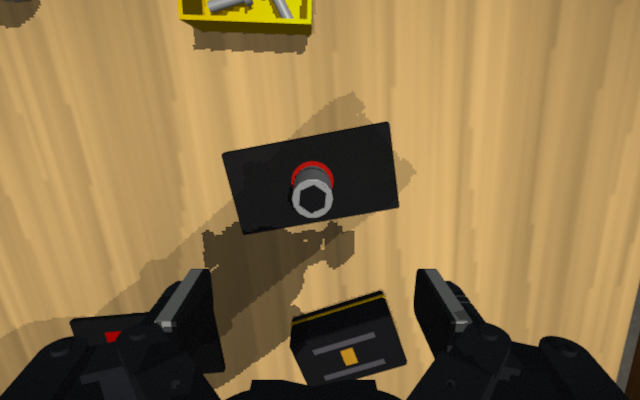

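>>> arm_command(increments=[[[-1.9,4.55,-0.6,0,0,0],[-1.9,4.55,-0.6,0,0,0],[-1.9,4.55,-0.6,0,0,0],[-1.9,4.55,-0.6,0,0,0],[-1.9,4.55,-0.6,0,0,0]]])

```text
t: 9.4
tool_pos: [508.7, -57.1, 212.8]
eef_rot: [3.139, -0.125, -0.0]
ft_force: [0.7, -0.8, 0.1]
finger_gap: 1.0
```

>>> arm_command(increments=[[[-1.9,4.55,-0.6,0,0,0],[-1.9,4.55,-0.6,0,0,0],[-1.9,4.55,-0.6,0,0,0],[-1.9,4.55,-0.6,0,0,0],[-1.9,4.55,-0.6,0,0,0]]])

```text
t: 9.9
tool_pos: [395.7, -276.1, 243.2]
eef_rot: [3.139, -0.125, 0.0]
ft_force: [1.8, -0.3, 0.8]
finger_gap: 0.995
```

>>> arm_command(increments=[[[-1.9,4.55,0,0,0,0.14],[0,0,0,0,0,0.14],[0,0,0,0,0,0.14],[0,0,0,0,0,0.14],[0,0,0,0,0,0.14]]])

```text
t: 10.4
tool_pos: [374.3, -318.4, 242.6]
eef_rot: [-2.902, 1.203, 0.001]
ft_force: [-0.0, -0.3, 0.2]
finger_gap: 0.998
```

>>> arm_command(increments=[[[0,0,0,0,0,0.14],[0,0,0,0,0,0.14],[0,0,0,0,0,0.14],[0,0,0,0,0,0.14],[0,0,0,0,0,0.14]]])

```text
t: 10.9
tool_pos: [374.4, -318.2, 242.6]
eef_rot: [2.314, -2.125, -0.001]
ft_force: [0.1, -0.1, 0.0]
finger_gap: 0.999
```

>>> arm_command(increments=[[[0,0,0,0,0,0.12],[0,0,0,0,0,0],[0,0,0,0,0,0]]])

```text
t: 11.2
tool_pos: [374.5, -318.3, 242.7]
eef_rot: [2.193, -2.249, -0.0]
ft_force: [-0.9, 0.0, 0.5]
finger_gap: 1.005
```

Run:
```python
from h import *
go(385,-315,245,-1.6)
w=cam("wrist","w5.png")
```

```text
t 11.20 tcp [ 374.5 -318.3  242.7] xax [-0.025 -1.    -0.   ] zax [-0.  0. -1.] yaw -1.596 F [-0.9  0.   0.5] gap 1.005
d cm (tool) [-0.36 -1.04 -0.23] turn [0.    0.    0.004]
d cm (tool) [-0.36 -1.04 -0.23] turn [-0.     0.    -3.138]
j [ 0.82  0.24 -0.27  1.88  0.07  1.04 -1.08]
```

View pics/w5.png

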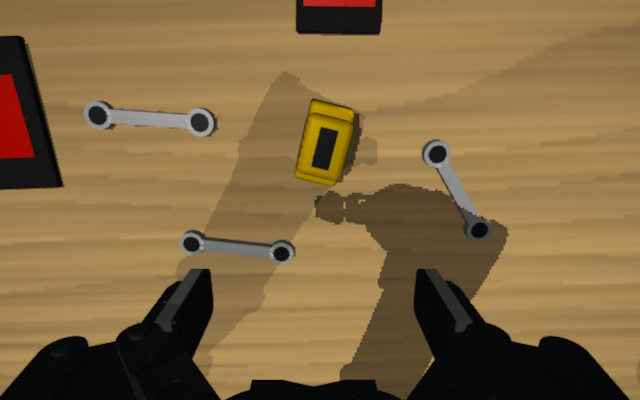

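The tape shows at (326,142), with its black top label centred on it and slightly turned. The battery and tape pads are partly visible.

Run:
```python
from h import *
w=cam("wrist"); h=hsv(w)
y=((h[...,0]>18)&(h[...,0]<36)&(h[...,1]>185)&(h[...,2]>60)).astype(np.uint8)
for m in blobs(y,300):
    print("yel",np.argwhere(m).mean(0)[::-1].round(),m.sum(),fit(w,m,65),fit(w,m,45))
k=(h[...,2]<45).astype(np.uint8); k[:95]=0;k[180:]=0;k[:,:290]=0;k[:,365:]=0
for m in blobs(k,60): print("blk",np.argwhere(m).mean(0)[::-1].round(),m.sum(),fit(w,m,65))
z=w["image"][85:200,270:385,::-1]; cv2.imwrite("pics/w5z.png",cv2.resize(z,None,fx=5,fy=5,interpolation=cv2.INTER_NEAREST))
```

```text
yel [325. 142.] 3047 {'rc': (407.0, -330.5), 'size': (69.9, 41.4), 'ang': -0.266, 'cen': (407.0, -330.2)} {'rc': (404.0, -331.1), 'size': (74.5, 44.1), 'ang': -0.266, 'cen': (404.0, -330.8)}
blk [324. 148.] 661 {'rc': (403.4, -329.9), 'size': (34.4, 14.7), 'ang': -0.269, 'cen': (403.4, -330.0)}
```

View pics/w5z.png

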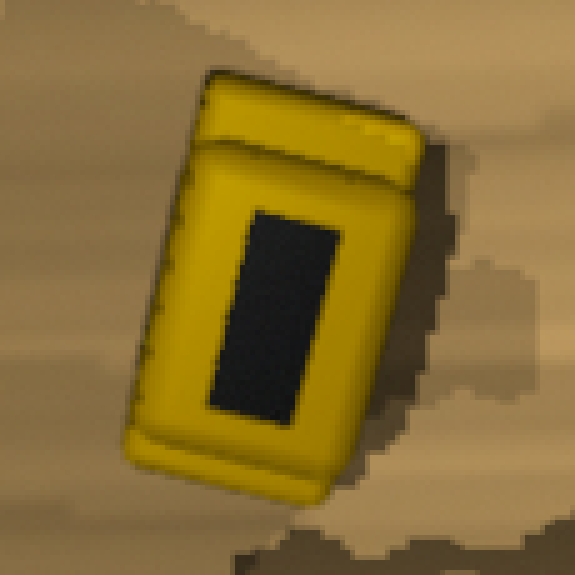

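Run:
```python
from h import *
go(403.5,-330.2,110,-1.839)
```

```text
t 11.30 tcp [ 374.6 -318.4  242.7] xax [-0.026 -1.    -0.   ] zax [-0.  0. -1.] yaw -1.597 F [ 0.3 -0.   0.9] gap 1.0
d cm (tool) [ 1.1  -2.92 13.27] turn [0.    0.    0.242]
d cm (tool) [ 1.1  -2.92 13.27] turn [-0.   0.  -2.9]
j [ 0.82  0.24 -0.27  1.88  0.07  1.04 -1.08]
```

>>> arm_command(increments=[[[1.1,-2.9,2,0,0,0],[0,0,4,0,0,0.12],[0,0,4,0,0,0.12],[0,0,3.2,0,0,0],[0,0,0,0,0,0]]])

```text
t: 11.8
tool_pos: [400.9, -328.7, 107.1]
eef_rot: [1.905, -2.496, -0.011]
ft_force: [-0.2, 0.4, 0.9]
finger_gap: 1.006
```

>>> arm_command(increments=[[[0,0,0,0,0,0]]])

```text
t: 11.9
tool_pos: [403.4, -330.3, 111.1]
eef_rot: [1.905, -2.498, -0.001]
ft_force: [-0.2, -1.1, -0.1]
finger_gap: 0.999
```

Run:
```python
from h import *
go(403.5,-330.2,30,-1.839)
w=cam("wrist","w6.png");h=hsv(w)
y=((h[...,0]>18)&(h[...,0]<36)&(h[...,1]>185)&(h[...,2]>60)).astype(np.uint8)
for m in blobs(y,300):
    print("yel",np.argwhere(m).mean(0)[::-1].round(),m.sum(),fit(w,m,65),fit(w,m,45))
k=(h[...,2]<45).astype(np.uint8);
for m in blobs(k,60): print("blk",np.argwhere(m).mean(0)[::-1].round(),m.sum(),fit(w,m,65))
```

```text
t 11.90 tcp [ 403.4 -330.3  111.1] xax [-0.264 -0.964 -0.   ] zax [-0.001  0.001 -1.   ] yaw -1.838 F [-0.2 -1.1 -0.1] gap 0.999
d cm (tool) [-0.01 -0.02  8.11] turn [0.001 0.    0.001]
d cm (tool) [-0.01 -0.02  8.11] turn [-1.000e-03  1.000e-03 -3.141e+00]
j [ 0.74  0.44 -0.2   1.96  0.13  0.75 -1.38]
yel [310. 213.] 7316 {'rc': (414.3, -333.2), 'size': (71.1, 40.5), 'ang': -0.268, 'cen': (413.6, -333.0)} {'rc': (406.9, -331.0), 'size': (79.3, 45.1), 'ang': -0.268, 'cen': (406.1, -330.8)}
blk [17. 20.] 1488 {'rc': (543.7, -230.8), 'size': (24.1, 16.0), 'ang': -1.477, 'cen': (542.4, -232.7)}
blk [286.  31.] 5532 {'rc': (511.2, -348.6), 'size': (59.2, 28.7), 'ang': 1.532, 'cen': (505.9, -347.0)}
blk [314. 155.] 76 {'rc': (448.6, -343.3), 'size': (31.2, 3.0), 'ang': 1.254, 'cen': (447.0, -349.6)}
blk [485. 189.] 521 {'rc': (408.4, -425.3), 'size': (13.3, 13.2), 'ang': 1.442, 'cen': (408.3, -425.4)}
blk [310. 241.] 1684 {'rc': (403.1, -329.9), 'size': (35.0, 15.5), 'ang': -0.259, 'cen': (403.2, -330.0)}
blk [133. 225.] 443 {'rc': (437.5, -241.5), 'size': (12.8, 12.7), 'ang': 0.187, 'cen': (437.6, -241.4)}
blk [  4. 249.] 182 {'rc': (443.2, -167.8), 'size': (12.7, 5.3), 'ang': -0.539, 'cen': (443.2, -167.4)}
blk [572. 278.] 414 {'rc': (342.9, -466.3), 'size': (13.5, 13.1), 'ang': -0.053, 'cen': (343.0, -466.0)}
blk [127. 359.] 13724 {'rc': (376.1, -190.2), 'size': (142.9, 93.3), 'ang': 1.304, 'cen': (355.4, -198.1)}
blk [499. 359.] 13795 {'rc': (307.8, -440.0), 'size': (143.6, 93.2), 'ang': 1.304, 'cen': (294.3, -422.1)}
blk [294. 366.] 292 {'rc': (325.3, -298.2), 'size': (12.4, 12.2), 'ang': 1.303, 'cen': (325.2, -298.1)}
blk [313. 391.] 2551 {'rc': (304.4, -304.6), 'size': (110.1, 15.3), 'ang': 1.304, 'cen': (303.3, -304.4)}
```

View pics/w6.png

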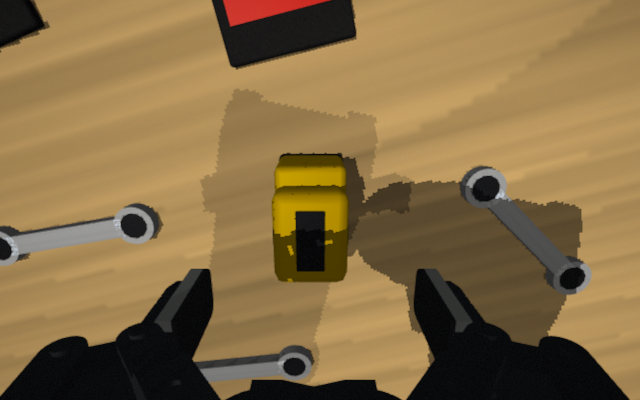

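The tape sits square between the fingers, its label at (310,241), and the earlier position holds. Going down and closing.

>>> arm_command(increments=[[[0,0,2,0,0,0],[0,0,2.5,0,0,0],[0,0,2,0,0,0],[0,0,1.5,0,0,0],[0,0,0,0,0,0]]])

```text
t: 12.45
tool_pos: [403.6, -330.7, 31.1]
eef_rot: [-1.904, 2.499, -0.001]
ft_force: [-0.5, 0.2, 0.5]
finger_gap: 1.002
```

>>> arm_command(increments=[[[0,0,0,0,0,0],[0,0,0,0,0,0],[0,0,0,0,0,0],[0,0,0,0,0,0],[0,0,0,0,0,0]]], jaw=1, newtons=35)

```text
t: 12.95
tool_pos: [404.1, -330.8, 32.0]
eef_rot: [-1.903, 2.499, -0.003]
ft_force: [-0.2, 1.0, 7.2]
finger_gap: 0.482
```

>>> arm_command(increments=[[[0,0,0,0,0,0],[0,0,0,0,0,0]]])

```text
t: 13.15
tool_pos: [404.0, -330.8, 32.0]
eef_rot: [-1.903, 2.499, -0.003]
ft_force: [-0.9, -0.2, 7.8]
finger_gap: 0.491
```

>>> arm_command(increments=[[[0,0,-1,0,0,0],[0,0,-2,0,0,0],[0,0,-3,0,0,0],[0,0,-3,0,0,0],[0,0,0,0,0,0]]])

```text
t: 13.65
tool_pos: [405.2, -331.6, 125.0]
eef_rot: [-1.902, 2.498, -0.01]
ft_force: [1.1, -0.5, -1.9]
finger_gap: 0.486
```

Run:
```python
from h import *
go(433.6,-3.8,120,-1.557)
```

```text
t 13.65 tcp [ 405.2 -331.6  125. ] xax [-0.266 -0.964  0.002] zax [ 0.005 -0.004 -1.   ] yaw -1.84 F [ 1.1 -0.5 -1.9] gap 0.486
d cm (tool) [-32.35   5.99   0.39] turn [-0.006 -0.003 -0.283]
d cm (tool) [-32.35   5.99   0.39] turn [-0.005  0.008  2.858]
j [ 0.74  0.42 -0.21  1.95  0.12  0.78 -1.38]
```

>>> arm_command(increments=[[[-2.5,0.5,0,0,0,0],[-4.6,0.85,0,0,0,0],[-4.6,0.85,0,0,0,0],[-4.6,0.85,0,0,0,0],[-4.6,0.85,0,0,0,0]]])

```text
t: 14.15
tool_pos: [420.6, -116.8, 120.6]
eef_rot: [1.902, -2.5, -0.0]
ft_force: [1.7, 1.2, -1.8]
finger_gap: 0.487
```

>>> arm_command(increments=[[[-4.6,0.85,0,0,0,0],[-4.6,0.85,0,0,0,0],[-2.2,0.4,0,0,0,-0.14],[0,0,0,0,0,-0.14],[0,0,0,0,0,0]]])

```text
t: 14.65
tool_pos: [430.9, -2.3, 120.5]
eef_rot: [2.238, -2.204, -0.001]
ft_force: [0.5, -1.0, -2.6]
finger_gap: 0.487
```

>>> arm_command(increments=[[[0,0,0,0,0,0],[0,0,0,0,0,0]]])

```text
t: 14.85
tool_pos: [431.1, -3.9, 120.6]
eef_rot: [2.228, -2.214, -0.0]
ft_force: [-0.1, 0.5, -2.3]
finger_gap: 0.488
```

Run:
```python
from h import *
go(433.6,-3.8,48,-1.557)
w=cam("wrist","w7.png");h=hsv(w)
for m in blobs(red2(w),300): print("red",np.argwhere(m).mean(0)[::-1].round(),fit(w,m,8))
k=(h[...,2]<60).astype(np.uint8)
for m in blobs(k,300): print("blk",np.argwhere(m).mean(0)[::-1].round(),m.sum(),fit(w,m,8),fit(w,m,65+state()["tool_pos"][2]-32))
```

```text
t 14.85 tcp [431.1  -3.9 120.6] xax [ 0.006 -1.     0.   ] zax [-0.001 -0.    -1.   ] yaw -1.565 F [-0.1  0.5 -2.3] gap 0.488
d cm (tool) [-0.01 -0.26  7.25] turn [ 0.001 -0.    -0.008]
d cm (tool) [-0.01 -0.26  7.25] turn [-1.000e-03 -1.000e-03  3.134e+00]
j [ 0.19  0.32 -0.38  2.15  0.18  0.7  -1.87]
red [311. 164.] {'rc': (459.6, -3.8), 'size': (48.8, 29.8), 'ang': -1.565, 'cen': (459.8, -3.6)}
blk [55. 13.] 3128 {'rc': (553.7, 151.8), 'size': (78.4, 17.0), 'ang': -1.51, 'cen': (553.3, 154.3)} {'rc': (526.9, 57.1), 'size': (31.0, 6.7), 'ang': -1.51, 'cen': (526.8, 58.1)}
blk [559.   8.] 2171 {'rc': (555.9, -160.7), 'size': (81.2, 12.0), 'ang': -1.566, 'cen': (557.2, -154.9)} {'rc': (527.8, -66.5), 'size': (32.1, 4.8), 'ang': -1.566, 'cen': (528.3, -64.2)}
blk [312. 133.] 8607 {'rc': (466.2, -4.1), 'size': (84.2, 79.4), 'ang': 0.021, 'cen': (474.0, -4.0)} {'rc': (492.4, -4.5), 'size': (33.3, 31.4), 'ang': 0.021, 'cen': (495.4, -4.5)}
blk [450. 201.] 445 {'rc': (433.5, -104.3), 'size': (17.3, 16.5), 'ang': 0.136, 'cen': (433.6, -104.3)} {'rc': (479.4, -44.2), 'size': (6.9, 6.5), 'ang': 0.136, 'cen': (479.4, -44.1)}
blk [588. 214.] 440 {'rc': (424.0, -206.0), 'size': (17.4, 17.1), 'ang': 0.233, 'cen': (423.9, -206.0)} {'rc': (475.7, -84.4), 'size': (6.9, 6.8), 'ang': 0.233, 'cen': (475.6, -84.4)}
blk [315. 356.] 34393 {'rc': (316.4, -6.1), 'size': (474.7, 134.7), 'ang': -1.565, 'cen': (292.2, -7.0)} {'rc': (433.1, -5.3), 'size': (187.7, 53.3), 'ang': -1.565, 'cen': (423.5, -5.7)}
```

View pics/w7.png

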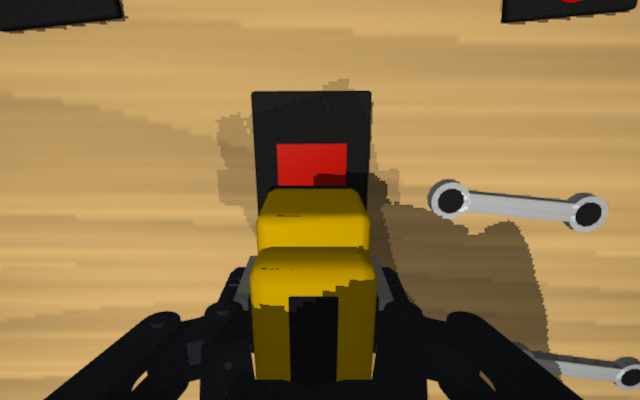

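Run:
```python
from h import *
w=cam("wrist");h=hsv(w)
k=(h[...,2]<45).astype(np.uint8); k[:285]=0;k[383:]=0;k[:,:280]=0;k[:,350:]=0
s,r=st()
for m in blobs(k,300): print(np.argwhere(m).min(0),np.argwhere(m).max(0),fit(w,m,153.6))
```

```text
t 14.95 tcp [431.2  -3.7 120.7] xax [ 0.007 -1.     0.   ] zax [-0. -0. -1.] yaw -1.563 F [ 0.7 -0.  -2.8] gap 0.485
[297 280] [382 349] {'rc': (430.8, -5.7), 'size': (33.6, 23.7), 'ang': 0.006, 'cen': (430.6, -5.2)}
```

>>> arm_command(increments=[[[0,-0.3,1.5,0,0,-0.006],[0,0,2.5,0,0,0],[0,0,2,0,0,0],[0,0,0.9,0,0,0],[0,0,0.4,0,0,0]]])

```text
t: 15.45
tool_pos: [434.0, -3.2, 47.1]
eef_rot: [2.238, -2.203, -0.001]
ft_force: [0.1, -0.2, -3.0]
finger_gap: 0.485
```

>>> arm_command(increments=[[[0,0,0,0,0,0],[0,0,0,0,0,0]]])

```text
t: 15.65
tool_pos: [434.9, -3.0, 48.4]
eef_rot: [-2.239, 2.203, -0.001]
ft_force: [0.5, 0.4, -1.7]
finger_gap: 0.491
```

Run:
```python
from h import *
go(434.2,-3.8,40,-1.558)
w=cam("wrist","w8.png");h=hsv(w)
for m in blobs(red2(w),100): print("red",np.argwhere(m).mean(0)[::-1].round(),fit(w,m,8))
```

```text
t 15.65 tcp [434.9  -3.   48.4] xax [ 0.016 -1.     0.   ] zax [ 0.001 -0.    -1.   ] yaw -1.554 F [ 0.5  0.4 -1.7] gap 0.491
d cm (tool) [0.08 0.08 0.84] turn [-0.001 -0.     0.004]
d cm (tool) [0.08 0.08 0.84] turn [ 0.000e+00 -2.000e-03 -3.138e+00]
j [ 0.13  0.45 -0.32  2.21  0.28  0.52 -1.95]
red [312. 179.] {'rc': (467.9, -3.8), 'size': (48.6, 13.4), 'ang': -1.554, 'cen': (470.8, -3.5)}
```

>>> arm_command(increments=[[[0.07,0.07,0.4,0,0,0.003],[0,0,0.25,0,0,0],[0,0,0.1,0,0,0],[0,0,0,0,0,0]]])

```text
t: 16.1
tool_pos: [433.6, -3.7, 40.1]
eef_rot: [2.237, -2.206, -0.0]
ft_force: [0.5, 0.6, -3.8]
finger_gap: 0.486
```

>>> arm_command(increments=[[[0,0,0.07,0,0,0],[0,0,0,0,0,0],[0,0,0,0,0,0]]])

```text
t: 16.4
tool_pos: [433.7, -3.7, 40.0]
eef_rot: [2.237, -2.206, 0.001]
ft_force: [-2.3, -0.2, 9.2]
finger_gap: 0.486
```

Contact at Fz 9 N. Opening and retreating.

>>> arm_command(increments=[[[0,0,0,0,0,0],[0,0,0,0,0,0],[0,0,0,0,0,0],[0,0,0,0,0,0],[0,0,0,0,0,0]]], jaw=0)

```text
t: 16.9
tool_pos: [433.7, -3.7, 39.5]
eef_rot: [-2.237, 2.206, -0.0]
ft_force: [0.3, -0.0, -0.1]
finger_gap: 1.001
```

>>> arm_command(increments=[[[0,0,-1,0,0,0],[0,0,-3,0,0,0],[0,0,-4,0,0,0],[0,0,-4,0,0,0],[0,0,-4,0,0,0]]])

```text
t: 17.4
tool_pos: [433.1, -3.5, 201.8]
eef_rot: [-2.237, 2.205, 0.0]
ft_force: [1.5, -0.3, 0.2]
finger_gap: 1.0
```

>>> arm_command(increments=[[[0,-1,-2,0,0,0],[0,-3,-2,0,0,0],[0,-4,0,0,0,0],[0,-2,0,0,0,0],[0,0,0,0,0,0]]])

```text
t: 17.9
tool_pos: [535.7, -2.1, 240.0]
eef_rot: [-2.235, 2.205, -0.0]
ft_force: [0.2, 0.1, 0.3]
finger_gap: 0.999
```

Run:
```python
from h import *
go(640,0,245,-1.3)
w=cam("wrist","w9.png");h=hsv(w)
for m in blobs(red2(w),100): print("red",np.argwhere(m).mean(0)[::-1].round(),fit(w,m,8))
y=((h[...,0]>18)&(h[...,0]<36)&(h[...,1]>185)&(h[...,2]>60)).astype(np.uint8)
for m in blobs(y,300):
    print("yel",np.argwhere(m).mean(0)[::-1].round(),m.sum(),fit(w,m,73),fit(w,m,53))
k=(h[...,2]<50).astype(np.uint8)
for m in blobs(k,100): print("blk",np.argwhere(m).mean(0)[::-1].round(),m.sum(),fit(w,m,73),fit(w,m,45))
```

```text
t 17.90 tcp [535.7  -2.1 240. ] xax [ 0.014 -1.    -0.001] zax [ 0.001  0.001 -1.   ] yaw -1.557 F [0.2 0.1 0.3] gap 0.999
d cm (tool) [ -0.07 -10.43  -0.48] turn [-0.001  0.001 -0.257]
d cm (tool) [ -0.07 -10.43  -0.48] turn [1.000e-03 2.000e-03 2.884e+00]
j [ 0.21  0.33 -0.39  1.77  0.14  1.07 -1.79]
red [473.  70.] {'rc': (627.6, -156.4), 'size': (134.3, 34.4), 'ang': 0.1, 'cen': (627.8, -156.2)}
red [151.  78.] {'rc': (621.8, 157.8), 'size': (38.7, 26.1), 'ang': -0.087, 'cen': (622.2, 155.2)}
red [628. 146.] {'rc': (573.0, -317.4), 'size': (108.9, 32.5), 'ang': 0.291, 'cen': (560.3, -326.6)}
red [307. 228.] {'rc': (452.8, -3.3), 'size': (47.6, 43.3), 'ang': 1.564, 'cen': (469.8, 1.4)}
yel [310.  53.] 311 {'rc': (640.9, 0.5), 'size': (16.2, 10.8), 'ang': -1.299, 'cen': (640.9, 0.4)} {'rc': (642.8, 0.7), 'size': (17.3, 11.5), 'ang': -1.299, 'cen': (642.8, 0.6)}
yel [ 13. 117.] 2623 {'rc': (587.4, 241.9), 'size': (84.1, 26.3), 'ang': -0.256, 'cen': (587.6, 244.4)} {'rc': (585.6, 258.5), 'size': (89.8, 28.1), 'ang': -0.256, 'cen': (585.8, 261.2)}
yel [313. 268.] 2911 {'rc': (450.3, -
[... 1692 characters left out ...]
 (241.5, 157.6), 'ang': -1.556, 'cen': (340.9, 191.4)} {'rc': (348.1, 234.0), 'size': (264.4, 172.5), 'ang': -1.556, 'cen': (315.0, 209.8)}
blk [499. 359.] 13742 {'rc': (377.4, -224.3), 'size': (242.3, 157.4), 'ang': -1.556, 'cen': (347.1, -201.7)} {'rc': (355.0, -245.3), 'size': (265.3, 172.3), 'ang': -1.556, 'cen': (321.8, -220.6)}
blk [313. 288.] 456 {'rc': (432.3, -4.9), 'size': (33.0, 14.2), 'ang': 0.007, 'cen': (432.6, -4.7)} {'rc': (415.1, -5.1), 'size': (36.1, 15.6), 'ang': 0.007, 'cen': (415.4, -4.9)}
blk [313. 391.] 2553 {'rc': (308.5, -6.0), 'size': (186.2, 25.8), 'ang': -1.556, 'cen': (306.6, -6.3)} {'rc': (279.5, -6.4), 'size': (203.8, 28.3), 'ang': -1.556, 'cen': (277.5, -6.7)}
```

View pics/w9.png

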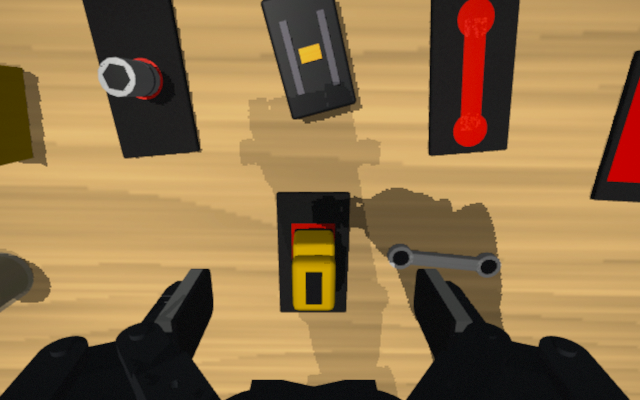

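The tape stands on its outline, label at (313,288). The battery is at (310,55), cut off by the frame's top edge, so I'm moving on for a full view.

>>> arm_command(increments=[[[0,-2,0,0,0,-0.13],[0.3,-2,0,0,0,-0.13],[0,-1,0,0,0,0],[0,0,0,0,0,0],[0,0,0,0,0,0]]])

```text
t: 18.45
tool_pos: [582.4, 0.8, 239.5]
eef_rot: [2.501, -1.9, -0.001]
ft_force: [-0.6, 0.9, -0.7]
finger_gap: 1.001
```

Run:
```python
from h import *
go(645,0,100,-1.3)
w=cam("wrist","w10.png");h=hsv(w)
y=((h[...,0]>18)&(h[...,0]<36)&(h[...,1]>150)&(h[...,2]>60)).astype(np.uint8)
for m in blobs(y,100):
    print("yel",np.argwhere(m).mean(0)[::-1].round(),m.sum(),fit(w,m,45))
k=((h[...,2]<70)|((h[...,2]<140)&(h[...,1]<70))).astype(np.uint8)
for m in blobs(k,1000): print("blk",np.argwhere(m).mean(0)[::-1].round(),m.sum(),fit(w,m,45))
```

```text
t 18.45 tcp [582.4   0.8 239.5] xax [ 0.268 -0.963 -0.   ] zax [-0.001 -0.    -1.   ] yaw -1.299 F [-0.6  0.9 -0.7] gap 1.001
d cm (tool) [ 1.76 -6.02 13.94] turn [0.001 0.    0.001]
d cm (tool) [ 1.76 -6.02 13.94] turn [-0.000e+00  1.000e-03 -3.141e+00]
j [ 0.22  0.41 -0.43  1.66  0.19  1.11 -1.57]
yel [17. 77.] 3466 {'rc': (592.4, 269.1), 'size': (91.0, 32.7), 'ang': 0.0, 'cen': (596.1, 271.5)}
yel [330. 112.] 304 {'rc': (643.2, 1.0), 'size': (18.1, 12.1), 'ang': -1.3, 'cen': (643.4, 1.0)}
yel [282. 303.] 2841 {'rc': (434.6, -6.2), 'size': (100.7, 45.6), 'ang': 0.015, 'cen': (433.5, -5.6)}
blk [166.  78.] 11772 {'rc': (626.2, 147.1), 'size': (132.7, 72.3), 'ang': 0.107, 'cen': (626.3, 145.0)}
blk [330. 108.] 7223 {'rc': (643.5, 0.6), 'size': (98.5, 59.7), 'ang': 0.271, 'cen': (643.6, 0.9)}
blk [468. 158.] 7647 {'rc': (631.7, -136.0), 'size': (132.8, 72.2), 'ang': 0.096, 'cen': (631.9, -136.3)}
blk [592. 250.] 2830 {'rc': (587.1, -306.8), 'size': (132.3, 75.1), 'ang': -0.039, 'cen': (575.9, -293.5)}
blk [286. 268.] 4058 {'rc': (459.3, -1.7), 'size': (135.1, 71.0), 'ang': 0.01, 'cen': (477.4, 0.6)}
blk [130. 356.] 14524 {'rc': (340.4, 181.1), 'size': (264.2, 172.7), 'ang': -1.299, 'cen': (319.7, 146.9)}
blk [489. 353.] 15619 {'rc': (415.8, -247.8), 'size': (354.7, 158.8), 'ang': 1.332, 'cen': (434.6, -253.1)}
blk [313. 391.] 2577 {'rc': (335.0, -68.6), 'size': (206.2, 28.3), 'ang': -1.299, 'cen': (333.2, -69.7)}
```

View pics/w10.png

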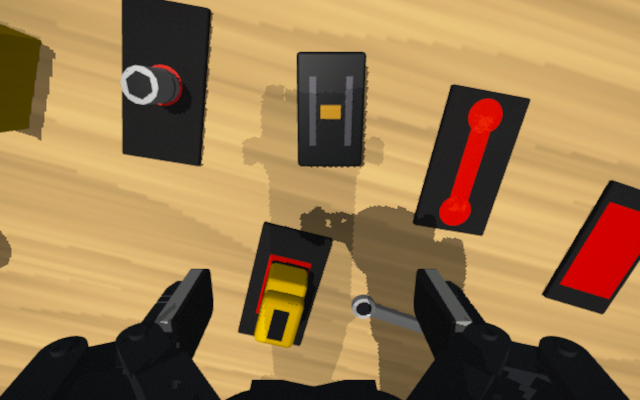

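The battery is at (330,110), fully seen: centre (643.4, 0.8), angle 0.271. Moving over it.

>>> arm_command(increments=[[[0.9,-3,2,0,0,0],[0.87,-3,3,0,0,0],[0,0,4,0,0,0],[0,0,4.5,0,0,0],[0,0,0,0,0,0]]])

```text
t: 19.0
tool_pos: [641.2, -1.0, 98.9]
eef_rot: [2.497, -1.894, -0.013]
ft_force: [-0.7, -0.7, -0.4]
finger_gap: 1.004
```

>>> arm_command(increments=[[[0,0,0,0,0,0],[0,0,0,0,0,0]]])

```text
t: 19.2
tool_pos: [647.4, 0.0, 107.5]
eef_rot: [-2.501, 1.897, -0.004]
ft_force: [-0.5, -0.5, 0.5]
finger_gap: 0.994
```

Run:
```python
from h import *
go(643.4,0.8,24,-1.3)
w=cam("wrist","w11.png");h=hsv(w)
y=((h[...,0]>18)&(h[...,0]<36)&(h[...,1]>150)&(h[...,2]>60)).astype(np.uint8)
for m in blobs(y,100):
    print("yel",np.argwhere(m).mean(0)[::-1].round(),m.sum(),fit(w,m,45))
```

```text
t 19.20 tcp [647.4   0.  107.5] xax [ 0.27  -0.963  0.001] zax [ 0.004  0.    -1.   ] yaw -1.297 F [-0.5 -0.5  0.5] gap 0.994
d cm (tool) [-0.19  0.39  8.35] turn [-0.004 -0.001  0.003]
d cm (tool) [-0.19  0.39  8.35] turn [ 1.000e-03 -6.000e-03 -3.139e+00]
j [ 0.17  0.63 -0.38  1.64  0.28  0.92 -1.62]
yel [308. 142.] 197 {'rc': (695.6, 15.0), 'size': (51.7, 2.2), 'ang': -1.298, 'cen': (696.3, 15.4)}
yel [308. 235.] 616 {'rc': (643.6, 0.8), 'size': (18.2, 12.8), 'ang': -1.316, 'cen': (643.6, 0.9)}
```

View pics/w11.png

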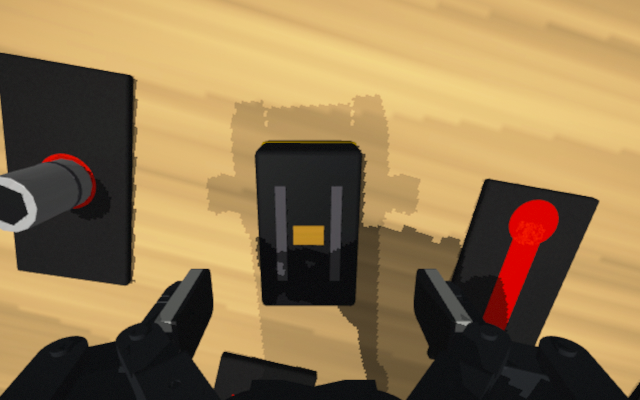

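>>> arm_command(increments=[[[-0.15,0.3,2,0,0,0],[0,0,2.5,0,0,0],[0,0,2,0,0,0],[0,0,1,0,0,0],[0,0,0,0,0,0]]])

```text
t: 19.75
tool_pos: [642.8, 0.3, 29.8]
eef_rot: [2.503, -1.898, 0.0]
ft_force: [-0.4, -1.0, 0.7]
finger_gap: 1.003
```

>>> arm_command(increments=[[[0,0,0.6,0,0,0],[0,0,0,0,0,0]]])

```text
t: 19.95
tool_pos: [643.3, 0.4, 24.2]
eef_rot: [-2.503, 1.897, -0.002]
ft_force: [0.3, -0.5, -0.3]
finger_gap: 0.997
```

Run:
```python
from h import *
go(643.4,0.8,24,-1.3)
```

```text
t 19.95 tcp [6.433e+02 4.000e-01 2.420e+01] xax [ 0.27  -0.963  0.   ] zax [ 0.001 -0.    -1.   ] yaw -1.297 F [ 0.3 -0.5 -0.3] gap 0.997
d cm (tool) [-0.04 -0.02  0.02] turn [-0.001 -0.     0.003]
d cm (tool) [-0.04 -0.02  0.02] turn [ 1.000e-03 -2.000e-03 -3.139e+00]
j [ 0.14  0.73 -0.35  1.7   0.33  0.77 -1.66]
```

>>> arm_command(increments=[[[0,0,0,0,0,0],[0,0,0,0,0,0],[0,0,0,0,0,0],[0,0,0,0,0,0],[0,0,0,0,0,0]]], jaw=1, newtons=45)

```text
t: 20.45
tool_pos: [643.2, 0.6, 24.3]
eef_rot: [-2.503, 1.897, -0.001]
ft_force: [-1.1, -0.2, 6.9]
finger_gap: 0.699
```

>>> arm_command(increments=[[[0,0,0,0,0,0],[0,0,0,0,0,0],[0,0,0,0,0,0]]])

```text
t: 20.75
tool_pos: [643.3, 0.6, 24.3]
eef_rot: [-2.503, 1.897, -0.001]
ft_force: [-1.4, -0.0, 5.7]
finger_gap: 0.699
```

Run:
```python
from h import *
st()
```

```text
t 20.75 tcp [6.433e+02 6.000e-01 2.430e+01] xax [ 0.27  -0.963  0.   ] zax [ 0.001  0.    -1.   ] yaw -1.297 F [-1.4 -0.   5.7] gap 0.699
```

>>> arm_command(increments=[[[0,0,-1,0,0,0],[0,0,-2,0,0,0],[0,0,-3,0,0,0],[0,0,-2.5,0,0,0],[0,0,0,0,0,0]]])

```text
t: 21.25
tool_pos: [644.8, 0.7, 112.3]
eef_rot: [-2.501, 1.895, -0.007]
ft_force: [0.8, -0.2, -3.9]
finger_gap: 0.695
```

Run:
```python
from h import *
go(580,-347.8,110,-1.61)
```

```text
t 21.25 tcp [644.8   0.7 112.3] xax [ 0.27  -0.963  0.001] zax [ 0.006  0.    -1.   ] yaw -1.297 F [ 0.8 -0.2 -3.9] gap 0.695
d cm (tool) [31.8  15.66  0.18] turn [-0.006 -0.     0.313]
d cm (tool) [31.8  15.66  0.18] turn [ 0.    -0.008 -2.829]
j [ 0.17  0.62 -0.38  1.64  0.28  0.92 -1.62]
```

Run:
```python
from h import *
go(510,-348,165,-1.61)
```

```text
t 21.25 tcp [644.8   0.7 112.3] xax [ 0.27  -0.963  0.001] zax [ 0.006  0.    -1.   ] yaw -1.297 F [ 0.8 -0.2 -3.9] gap 0.695
d cm (tool) [29.93 22.37 -5.36] turn [-0.006 -0.     0.313]
d cm (tool) [29.93 22.37 -5.36] turn [ 0.    -0.008 -2.829]
j [ 0.17  0.62 -0.38  1.64  0.28  0.92 -1.62]
```

>>> arm_command(increments=[[[2,1.5,-1,0,0,0],[3.5,2.6,-1.5,0,0,0],[3.5,2.6,-1.5,0,0,0],[3.5,2.6,-1.3,0,0,0],[3.5,2.6,0,0,0,0]]])

```text
t: 21.75
tool_pos: [571.0, -187.5, 162.2]
eef_rot: [-2.504, 1.897, -0.002]
ft_force: [1.3, -0.3, -4.6]
finger_gap: 0.694
```

>>> arm_command(increments=[[[3.5,2.6,0,0,0,0],[3.5,2.6,0,0,0,0],[3.5,2.6,0,0,0,0],[2.4,1.9,0,0,0,0],[1,0.8,0,0,0,0.1]]])

```text
t: 22.25
tool_pos: [504.3, -352.5, 159.8]
eef_rot: [2.397, -2.026, -0.003]
ft_force: [-0.1, -0.0, -4.0]
finger_gap: 0.697
```

>>> arm_command(increments=[[[0,0,0,0,0,0.11],[0,0,0,0,0,0.1],[0,0,0,0,0,0],[0,0,0,0,0,0]]])

```text
t: 22.65
tool_pos: [507.4, -347.7, 160.6]
eef_rot: [2.184, -2.257, -0.002]
ft_force: [-0.5, -0.3, -4.1]
finger_gap: 0.694
```

Run:
```python
from h import *
go(578.5,-349,110,-1.61)
w=cam("wrist","w12.png");h=hsv(w)
for m in blobs(red2(w),300): print("red",np.argwhere(m).mean(0)[::-1].round(),fit(w,m,8))
k=((h[...,2]<60)).astype(np.uint8)|red2(w)
for m in blobs(k,1000): print("blk",np.argwhere(m).mean(0)[::-1].round(),m.sum(),fit(w,m,8))
y=((h[...,0]>18)&(h[...,0]<36)&(h[...,1]>150)&(h[...,2]>60)).astype(np.uint8)
for m in blobs(y,100):
    print("yel",np.argwhere(m).mean(0)[::-1].round(),m.sum(),fit(w,m,45+state()["tool_pos"][2]-24.3))
```

```text
t 22.65 tcp [ 507.4 -347.7  160.6] xax [-0.033 -0.999 -0.001] zax [-0.001  0.001 -1.   ] yaw -1.604 F [-0.5 -0.3 -4.1] gap 0.694
d cm (tool) [-0.1  -7.11  5.05] turn [0.001 0.001 0.006]
d cm (tool) [-0.1  -7.11  5.05] turn [-1.000e-03  2.000e-03 -3.135e+00]
j [ 0.72  0.52 -0.3   1.68  0.18  0.97 -1.25]
red [55. 68.] {'rc': (607.1, -161.1), 'size': (91.8, 34.9), 'ang': 0.005, 'cen': (603.8, -158.7)}
red [310.  88.] {'rc': (583.0, -349.3), 'size': (97.6, 67.0), 'ang': -0.039, 'cen': (582.9, -349.2)}
blk [60. 69.] 14452 {'rc': (605.2, -161.4), 'size': (101.4, 81.6), 'ang': 0.092, 'cen': (602.5, -162.1)}
blk [310.  78.] 16425 {'rc': (589.3, -352.4), 'size': (113.2, 105.3), 'ang': -0.033, 'cen': (589.2, -349.7)}
blk [313. 311.] 63287 {'rc': (405.7, -345.4), 'size': (583.1, 247.9), 'ang': 1.538, 'cen': (369.7, -343.9)}
yel [313. 160.] 467 {'rc': (564.3, -350.8), 'size': (46.4, 2.2), 'ang': 1.544, 'cen': (564.9, -350.9)}
yel [313. 315.] 1449 {'rc': (508.5, -349.1), 'size': (18.1, 11.8), 'ang': 1.538, 'cen': (508.5, -349.1)}
```

View pics/w12.png

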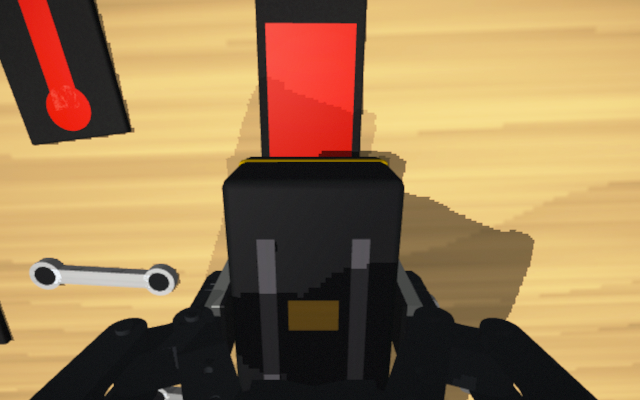

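Run:
```python
from h import *
go(578.3,-348.4,60,-1.608)
```

```text
t 22.70 tcp [ 507.6 -347.7  160.8] xax [-0.033 -0.999 -0.   ] zax [-0.001  0.    -1.   ] yaw -1.604 F [ 0.5  0.6 -3.2] gap 0.698
d cm (tool) [-0.16 -7.08 10.08] turn [0.001 0.    0.004]
d cm (tool) [-0.16 -7.08 10.08] turn [-1.000e-03  2.000e-03 -3.138e+00]
j [ 0.72  0.52 -0.3   1.68  0.18  0.97 -1.25]
```

>>> arm_command(increments=[[[-0.1,-2,0.5,0,0,0.004],[-0.06,-3,2,0,0,0],[0,-2,3,0,0,0],[0,-0.05,2.5,0,0,0],[0,0,2,0,0,0]]])

```text
t: 23.2
tool_pos: [578.5, -348.3, 59.2]
eef_rot: [2.18, -2.262, -0.003]
ft_force: [0.5, -0.1, -4.0]
finger_gap: 0.692
```

>>> arm_command(increments=[[[0,0,0,0,0,0],[0,0,0,0,0,0],[0,0,0,0,0,0]]])

```text
t: 23.5
tool_pos: [579.3, -349.7, 63.0]
eef_rot: [-2.176, 2.265, -0.003]
ft_force: [-0.3, 0.4, -4.5]
finger_gap: 0.692
```

Run:
```python
from h import *
go(578.3,-348.4,33,-1.608)
w=cam("wrist","w13.png");h=hsv(w)
k=((h[...,2]<60)).astype(np.uint8)
for m in blobs(red2(w),60): print("red",np.argwhere(m).mean(0)[::-1].round(),fit(w,m,8))
```

```text
t 23.50 tcp [ 579.3 -349.7   63. ] xax [-0.04  -0.999  0.001] zax [ 0.002 -0.001 -1.   ] yaw -1.611 F [-0.3  0.4 -4.5] gap 0.692
d cm (tool) [-0.13  0.11  3.  ] turn [-0.002 -0.001 -0.003]
d cm (tool) [-0.13  0.11  3.  ] turn [-1.000e-03  3.000e-03  3.139e+00]
j [ 0.63  0.71 -0.27  1.59  0.23  0.86 -1.33]
red [310. 149.] {'rc': (627.8, -350.8), 'size': (66.3, 7.9), 'ang': 1.547, 'cen': (627.9, -351.4)}
red [  6. 254.] {'rc': (574.4, -174.0), 'size': (28.9, 7.8), 'ang': -0.308, 'cen': (574.4, -173.2)}
```

View pics/w13.png

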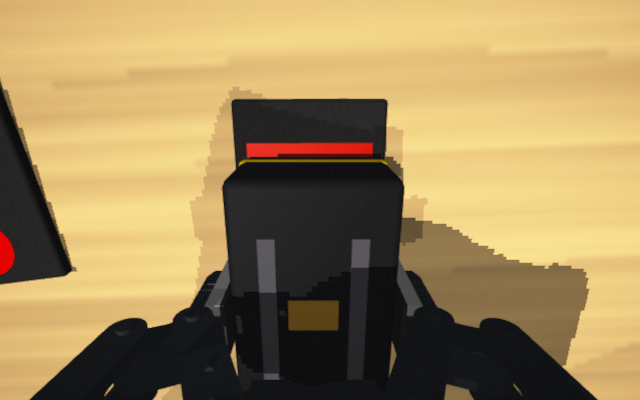

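>>> arm_command(increments=[[[-0.15,0.1,1,-0.002,0,-0.003],[0,0,1,0,0,0],[0,0,0.5,0,0,0],[0,0,0,0,0,0],[0,0,0,0,0,0]]])

```text
t: 24.05
tool_pos: [577.4, -347.7, 36.2]
eef_rot: [2.179, -2.261, -0.003]
ft_force: [1.3, 0.0, -4.2]
finger_gap: 0.696
```

Run:
```python
from h import *
go(578.3,-348.3,32.3,-1.608)
```

```text
t 24.05 tcp [ 577.4 -347.7   36.2] xax [-0.037 -0.999 -0.   ] zax [-0.002  0.    -1.   ] yaw -1.608 F [ 1.3  0.  -4.2] gap 0.696
d cm (tool) [ 0.06 -0.09  0.39] turn [ 0.002  0.    -0.   ]
d cm (tool) [ 0.06 -0.09  0.39] turn [ 0.    -0.004  3.141]
j [ 0.63  0.74 -0.26  1.61  0.24  0.82 -1.34]
```

>>> arm_command(increments=[[[0.05,-0.08,0.2,0.002,0,0],[0,0,0.1,0,0,0],[0,0,0,0,0,0],[0,0,0,0,0,0]]])

```text
t: 24.45
tool_pos: [578.3, -348.3, 33.6]
eef_rot: [-2.18, 2.262, -0.0]
ft_force: [-0.4, 0.2, -4.2]
finger_gap: 0.695
```

>>> arm_command(increments=[[[0,0,0.1,0,0,0],[0,0,0,0,0,0],[0,0,0,0,0,0]]])

```text
t: 24.75
tool_pos: [578.3, -348.2, 32.5]
eef_rot: [2.18, -2.262, 0.0]
ft_force: [-0.3, 1.0, -4.1]
finger_gap: 0.691
```

Run:
```python
from h import *
go(578.3,-348.3,32.3,-1.608)
```

```text
t 24.75 tcp [ 578.3 -348.2   32.5] xax [-0.037 -0.999  0.   ] zax [ 0. -0. -1.] yaw -1.608 F [-0.3  1.  -4.1] gap 0.691
d cm (tool) [ 0.01 -0.    0.02] turn [-0. -0. -0.]
d cm (tool) [ 0.01 -0.    0.02] turn [-0.     0.     3.142]
j [ 0.63  0.75 -0.26  1.61  0.24  0.81 -1.34]
```

>>> arm_command(increments=[[[0,0,0.06,0,0,0],[0,0,0,0,0,0],[0,0,0,0,0,0]]])

```text
t: 25.05
tool_pos: [578.3, -348.2, 32.4]
eef_rot: [2.18, -2.263, 0.0]
ft_force: [-2.7, 0.9, 3.4]
finger_gap: 0.696
```

Contact (Fz went from -4 to +3.4 N). Releasing.

>>> arm_command(increments=[[[0,0,0,0,0,0],[0,0,0,0,0,0],[0,0,0,0,0,0],[0,0,0,0,0,0],[0,0,0,0,0,0]]], jaw=0)

```text
t: 25.55
tool_pos: [578.4, -348.2, 31.9]
eef_rot: [-2.18, 2.262, -0.0]
ft_force: [0.5, -0.2, -0.2]
finger_gap: 1.003
```

>>> arm_command(increments=[[[0,0,-1,0,0,0],[0,0,-3,0,0,0],[0,0,-4,0,0,0],[0,0,-4,0,0,0],[0,0,-4,0,0,0]]])

```text
t: 26.05
tool_pos: [578.1, -348.1, 194.4]
eef_rot: [-2.18, 2.262, -0.001]
ft_force: [-0.1, -0.1, 0.3]
finger_gap: 1.003
```

>>> arm_command(increments=[[[0,1,-2,0,0,0],[0,2,-2,0,0,0],[0,2,0,0,0,0],[0,0,0,0,0,0],[0,0,0,0,0,0]]])

```text
t: 26.55
tool_pos: [528.3, -346.5, 232.7]
eef_rot: [-2.179, 2.263, -0.001]
ft_force: [-0.4, 0.5, 0.0]
finger_gap: 0.999
```

Run:
```python
from h import *
go(440,-153,235,-0.09)
w=cam("wrist","w14.png");h=hsv(w)
for m in blobs(red2(w),100): print("red",np.argwhere(m).mean(0)[::-1].round(),fit(w,m,8))
y=((h[...,0]>18)&(h[...,0]<36)&(h[...,1]>150)&(h[...,2]>60)).astype(np.uint8)
for m in blobs(y,100): print("yel",np.argwhere(m).mean(0)[::-1].round(),m.sum(),fit(w,m,53))
k=((h[...,2]<70)|((h[...,2]<140)&(h[...,1]<70))).astype(np.uint8)
for m in blobs(k,1000): print("blk",np.argwhere(m).mean(0)[::-1].round(),m.sum(),fit(w,m,8))
for m in blobs(grey(w),300): print("grey",np.argwhere(m).mean(0)[::-1].round(),m.sum(),fit(w,m,9))
```

```text
t 26.55 tcp [ 528.3 -346.5  232.7] xax [-0.038 -0.999  0.   ] zax [ 0.001 -0.001 -1.   ] yaw -1.609 F [-0.4  0.5  0. ] gap 0.999
d cm (tool) [-19.     9.55  -0.25] turn [-0.000e+00 -1.000e-03 -1.519e+00]
d cm (tool) [-19.     9.55  -0.25] turn [-1.000e-03  0.000e+00  1.623e+00]
j [ 0.7   0.48 -0.31  1.55  0.15  1.13 -1.25]
red [105.  69.] {'rc': (626.4, -156.5), 'size': (131.9, 35.1), 'ang': 0.096, 'cen': (626.3, -156.4)}
red [ 23. 252.] {'rc': (434.5, -16.4), 'size': (81.7, 24.3), 'ang': 0.014, 'cen': (447.5, -22.5)}
yel [313. 123.] 323 {'rc': (579.2, -349.3), 'size': (18.2, 11.8), 'ang': 1.532, 'cen': (579.1, -349.5)}
yel [ 13. 277.] 982 {'rc': (436.8, -47.8), 'size': (93.9, 30.2), 'ang': -0.307, 'cen': (438.2, -45.6)}
blk [110.  75.] 9173 {'rc': (625.1, -159.0), 'size': (141.9, 81.7), 'ang': 0.098, 'cen': (621.6, -159.6)}
blk [622. 136.] 8795 {'rc': (541.0, -653.3), 'size': (270.3, 44.8), 'ang': 0.241, 'cen': (532.1, -660.4)}
blk [313. 112.] 12279 {'rc': (577.9, -350.2), 'size': (149.2, 81.1), 'ang': -0.038, 'cen': (578.8, -349.5)}
blk [ 26. 266.] 5752 {'rc': (435.5, -10.2), 'size': (150.2, 82.4), 'ang': 0.0, 'cen': (424.9, -20.6)}
blk [137. 352.] 16245 {'rc': (342.1, -116.1), 'size': (361.7, 215.6), 'ang': 1.533, 'cen': (300.1, -116.6)}
blk [493. 353.] 15220 {'rc': (310.4, -589.0), 'size': (316.4, 188.3), 'ang': 1.533, 'cen': (282.7, -565.7)}
blk [313. 391.] 2600 {'rc': (241.3, -337.4), 'size': (226.5, 30.9), 'ang': 1.533, 'cen': (239.1, -337.3)}
grey [142. 262.] 1257 {'rc': (430.3, -154.9), 'size': (129.5, 27.6), 'ang': 1.482, 'cen': (430.9, -145.0)}
grey [236. 367.] 752 {'rc': (279.6, -241.8), 'size': (105.3, 26.8), 'ang': 1.485, 'cen': (280.8, -249.1)}
```

View pics/w14.png

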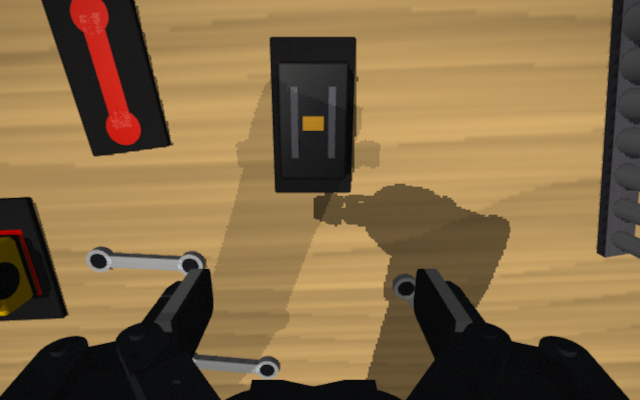

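The battery fills its outline, label at (313,123) → (579.1,-349.5). The target wrench runs from (100,260) to (190,264). I'll go to it and turn the jaws across the shank.

>>> arm_command(increments=[[[-3.8,1.95,0.5,0,0,0],[-3.8,1.95,1.5,0,0,0],[-3.8,1.95,1.5,0,0,0],[-3.8,1.95,1.5,0,0,0],[-3.8,1.95,1.5,0,0,-0.14]]])

```text
t: 27.1
tool_pos: [437.9, -150.9, 166.4]
eef_rot: [-2.334, 2.102, -0.0]
ft_force: [1.2, 1.6, 0.3]
finger_gap: 1.0
```

>>> arm_command(increments=[[[0,0,0,0,0,-0.14],[0,0,0,0,0,-0.14],[0,0,0,0,0,-0.14],[0,0,0,0,0,-0.14],[0,0,0,0,0,-0.14]]])

```text
t: 27.6
tool_pos: [438.8, -152.3, 166.8]
eef_rot: [-2.916, 1.167, 0.0]
ft_force: [-0.1, -0.0, 0.5]
finger_gap: 0.999
```

>>> arm_command(increments=[[[0,0,0,0,0,-0.14],[0,0,0,0,0,-0.14],[0,0,0,0,0,-0.14],[0,0,0,0,0,-0.14],[0,0,0,0,0,-0.12]]], jaw=0.5)

```text
t: 28.1
tool_pos: [438.8, -152.3, 166.8]
eef_rot: [-3.138, 0.128, -0.0]
ft_force: [0.3, -0.4, -0.2]
finger_gap: 0.499
```

>>> arm_command(increments=[[[0,0,0,0,0,0],[0,0,0,0,0,0],[0,0,0,0,0,0]]])

```text
t: 28.4
tool_pos: [438.2, -152.7, 166.8]
eef_rot: [-3.138, 0.142, 0.0]
ft_force: [-0.1, -0.0, 0.1]
finger_gap: 0.496
```

Run:
```python
from h import *
go(429.5,-153.8,80,-0.09)
w=cam("wrist","w15.png");h=hsv(w)
for m in blobs(grey(w),300): print("grey",np.argwhere(m).mean(0)[::-1].round(),m.sum(),fit(w,m,9))
k=(h[...,2]<50).astype(np.uint8)
for m in blobs(k,60):
    if m.sum()<900: print("blk",np.argwhere(m).mean(0)[::-1].round(),m.sum(),fit(w,m,9)["cen"])
```

```text
t 28.40 tcp [ 438.2 -152.7  166.8] xax [ 0.996 -0.09  -0.   ] zax [-0.  0. -1.] yaw -0.091 F [-0.1 -0.   0.1] gap 0.496
d cm (tool) [-0.85  0.19  8.68] turn [-0.     0.    -0.001]
d cm (tool) [-0.85  0.19  8.68] turn [0.    0.    3.141]
j [ 0.79  0.36 -0.72  2.01  0.3   0.88 -0.18]
grey [303. 171.] 2021 {'rc': (430.4, -142.5), 'size': (106.1, 27.4), 'ang': 1.486, 'cen': (430.6, -136.2)}
grey [152. 256.] 1211 {'rc': (284.2, -206.2), 'size': (83.9, 27.1), 'ang': 1.35, 'cen': (287.4, -200.5)}
blk [303. 128.] 370 (433.7, -104.0)
blk [150. 230.] 291 (290.4, -179.2)
blk [304. 244.] 309 (424.2, -205.2)
```

View pics/w15.png

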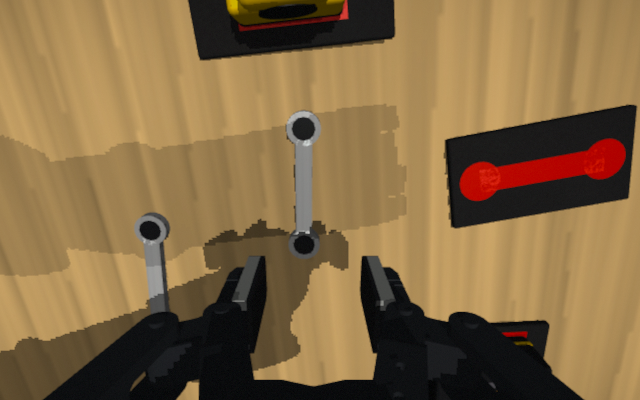

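Wrench hole centres are at (303,128) and (304,244), giving a midpoint of (429.0,-154.6) and direction 1.477. Descending.

>>> arm_command(increments=[[[-0.9,0.28,2,0,0,0.003],[0,0,3,0,0,0],[0,0,3,0,0,0],[0,0,2,0,0,0],[0,0,2,0,0,0]]], jaw=0.6)

```text
t: 28.95
tool_pos: [428.7, -154.8, 45.9]
eef_rot: [-3.138, 0.145, 0.0]
ft_force: [-0.9, -1.1, 0.3]
finger_gap: 0.401
```

>>> arm_command(increments=[[[0,0,1,0,0,0],[0,0,0,0,0,0],[0,0,0,0,0,0]]])

```text
t: 29.25
tool_pos: [429.1, -154.8, 37.4]
eef_rot: [3.138, -0.143, 0.001]
ft_force: [0.6, 0.2, 0.4]
finger_gap: 0.402
```

Run:
```python
from h import *
go(429,-154.6,17,-0.094)
w=cam("wrist","w16.png");h=hsv(w)
```

```text
t 29.25 tcp [ 429.1 -154.8   37.4] xax [ 0.996 -0.091  0.   ] zax [ 0. -0. -1.] yaw -0.091 F [0.6 0.2 0.4] gap 0.402
d cm (tool) [-0.02 -0.02  2.04] turn [ 0.    -0.     0.003]
d cm (tool) [-0.02 -0.02  2.04] turn [ 1.000e-03  0.000e+00 -3.139e+00]
j [ 0.66  0.54 -0.57  2.15  0.52  0.59 -0.38]
```

View pics/w16.png

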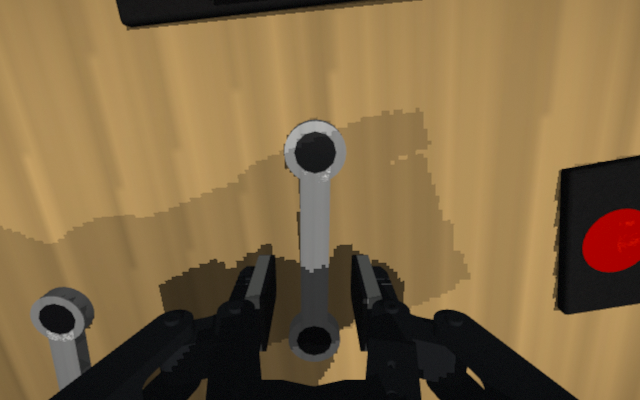

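The shank at (315,230) is centred between the fingers. I'll descend gently and watch the force.

>>> arm_command(increments=[[[0,0,1,0,0,0.003],[0,0,0.6,0,0,0],[0,0,0.3,0,0,0],[0,0,0,0,0,0],[0,0,0,0,0,0]]])

```text
t: 29.8
tool_pos: [428.7, -154.8, 17.9]
eef_rot: [-3.138, 0.148, 0.0]
ft_force: [0.5, 0.2, 0.4]
finger_gap: 0.4
```

>>> arm_command(increments=[[[0,0,0,0,0,0],[0,0,0,0,0,0],[0,0,0,0,0,0],[0,0,0,0,0,0]]], jaw=1, newtons=30)

```text
t: 30.2
tool_pos: [428.9, -154.9, 18.2]
eef_rot: [3.138, -0.148, 0.001]
ft_force: [-0.6, 0.4, 4.6]
finger_gap: 0.153
```

>>> arm_command(increments=[[[0,0,0,0,0,0],[0,0,0,0,0,0]]])

```text
t: 30.4
tool_pos: [429.0, -154.9, 18.2]
eef_rot: [3.138, -0.148, 0.001]
ft_force: [-1.4, 0.2, 6.0]
finger_gap: 0.149
```

>>> arm_command(increments=[[[0,0,-0.5,0,0,0],[0,0,-2,0,0,0],[0,0,-4,0,0,0],[0,0,-4,0,0,0],[0,0,-1.5,0,0,0]]])

```text
t: 30.9
tool_pos: [430.0, -154.8, 141.2]
eef_rot: [3.137, -0.147, 0.006]
ft_force: [0.6, -0.1, -1.6]
finger_gap: 0.146
```

>>> arm_command(increments=[[[3,0.3,0,0,0,0],[4,0.3,0,0,0,0],[4,0.3,0,0,0,0],[2.5,0.3,0,0,0,0],[0,0,0,0,0,0.12]]])

```text
t: 31.4
tool_pos: [564.9, -179.9, 137.6]
eef_rot: [-3.122, 0.337, -0.003]
ft_force: [-0.8, 0.6, -1.7]
finger_gap: 0.15
```

>>> arm_command(increments=[[[0,0,0,0,0,0.14],[0,0,0,0,0,0.14],[0,0,0,0,0,0.14],[0,0,0,0,0,0.14],[0,0,0,0,0,0.14]]])

```text
t: 31.9
tool_pos: [561.5, -179.4, 137.8]
eef_rot: [-2.815, 1.394, 0.001]
ft_force: [0.3, -0.7, -1.1]
finger_gap: 0.149
```

>>> arm_command(increments=[[[0,0,0,0,0,0.14],[0,0,0,0,0,0.14],[0,0,0,0,0,0.14],[0,0,0,0,0,0.14],[0,0,0,0,0,0]]])

```text
t: 32.4
tool_pos: [561.7, -179.2, 137.9]
eef_rot: [2.324, -2.113, -0.001]
ft_force: [-0.7, -0.6, -0.6]
finger_gap: 0.15
```

Run:
```python
from h import *
go(628,-156,90,-1.475)
w=cam("wrist","w17.png");h=hsv(w)
for m in blobs(red2(w),100): print("red",np.argwhere(m).mean(0)[::-1].round(),fit(w,m,8))
```

```text
t 32.40 tcp [ 561.7 -179.2  137.9] xax [ 0.095 -0.996 -0.   ] zax [-0.001  0.    -1.   ] yaw -1.476 F [-0.7 -0.6 -0.6] gap 0.15
d cm (tool) [-1.68 -6.82  4.79] turn [ 0.001  0.    -0.001]
d cm (tool) [-1.68 -6.82  4.79] turn [ 0.000e+00 -1.000e-03  3.141e+00]
j [ 0.43  0.51 -0.3   1.77  0.18  0.9  -1.42]
red [286.  75.] {'rc': (627.1, -156.3), 'size': (132.8, 34.0), 'ang': 0.093, 'cen': (643.3, -153.5)}
red [509. 174.] {'rc': (578.3, -348.8), 'size': (106.8, 66.9), 'ang': -0.041, 'cen': (586.2, -323.4)}
red [105. 297.] {'rc': (434.5, -3.9), 'size': (80.9, 49.1), 'ang': 0.008, 'cen': (454.2, -13.3)}
```

View pics/w17.png

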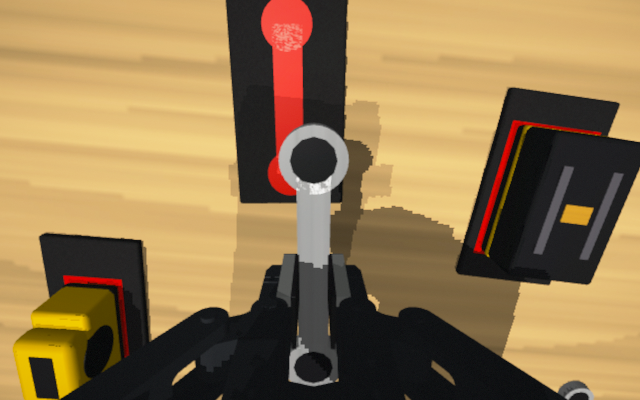

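Run:
```python
from h import *
w=cam("wrist");h=hsv(w);s,r=st()
k=(h[...,2]<60).astype(np.uint8);k[:130]=0;k[190:345]=0;k[383:]=0;k[:,:280]=0;k[:,345:]=0
z=s["tool_pos"][2]-18.2+9
P=[]
for m in blobs(k,300):
    (x,y),sz,a=cv2.fitEllipse(cv2.findContours(m,0,1)[0][0]); print((x,y),sz,m.sum()); P.append(ray(w,(x,y),z)[0])
P=np.array(P); print(P, "off tool", r.T@(P.mean(0)-s["tool_pos"]), np.arctan2(*(P[0]-P[1])[[1,0]]))
```

```text
t 32.50 tcp [ 561.8 -179.3  137.9] xax [ 0.101 -0.995 -0.   ] zax [-0.  0. -1.] yaw -1.47 F [ 0.6  0.6 -0.7] gap 0.147
(313.1717224121094, 159.87942504882812) (43.73336410522461, 44.28120422363281) 1582
(286.1479187011719, 362.16326904296875) (15.93913745880127, 41.760162353515625) 376
(338.1214904785156, 362.3136291503906) (15.435881614685059, 40.3586540222168) 337
(313.48675537109375, 366.40252685546875) (29.455337524414062, 37.14218521118164) 904
[[ 613.19519134 -175.41254634  128.68320128]
 [ 513.33127162 -172.21681911  128.68320128]
 [ 515.75176553 -197.27588682  128.68320128]
 [ 512.11903785 -185.64651445  128.68320128]] off tool [ 0.95549744 23.42326987  9.20914859] -0.031989902252419995
```

Run:
```python
from h import *
go(627.9,-155.6,40,-1.476)
```

```text
t 32.50 tcp [ 561.8 -179.3  137.9] xax [ 0.101 -0.995 -0.   ] zax [-0.  0. -1.] yaw -1.47 F [ 0.6  0.6 -0.7] gap 0.147
d cm (tool) [-1.69 -6.82  9.79] turn [0.    0.    0.006]
d cm (tool) [-1.69 -6.82  9.79] turn [-0.000e+00  1.000e-03 -3.135e+00]
j [ 0.43  0.51 -0.3   1.77  0.18  0.9  -1.42]
```

>>> arm_command(increments=[[[-0.5,-2,0.5,0,0,0.003],[-0.7,-3,2,0,0,0],[-0.5,-1.8,3,0,0,0],[0,0,2.5,0,0,0],[0,0,1.5,0,0,0]]])

```text
t: 33.0
tool_pos: [627.1, -155.6, 40.5]
eef_rot: [2.326, -2.11, -0.004]
ft_force: [0.3, -0.1, -0.4]
finger_gap: 0.149
```

>>> arm_command(increments=[[[0,0,0,0,0,0],[0,0,0,0,0,0],[0,0,0,0,0,0]]])

```text
t: 33.3
tool_pos: [628.8, -156.7, 44.5]
eef_rot: [-2.322, 2.114, -0.003]
ft_force: [0.4, 0.1, -1.4]
finger_gap: 0.151
```

Run:
```python
from h import *
go(627.9,-155.6,28,-1.476)
w=cam("wrist","w18.png")
```

```text
t 33.30 tcp [ 628.8 -156.7   44.5] xax [ 0.094 -0.996  0.001] zax [ 0.002 -0.001 -1.   ] yaw -1.477 F [ 0.4  0.1 -1.4] gap 0.151
d cm (tool) [-0.12  0.09  1.65] turn [-0.002 -0.001 -0.001]
d cm (tool) [-0.12  0.09  1.65] turn [-1.000e-03  3.000e-03  3.141e+00]
j [ 0.33  0.7  -0.26  1.69  0.24  0.79 -1.51]
```

View pics/w18.png

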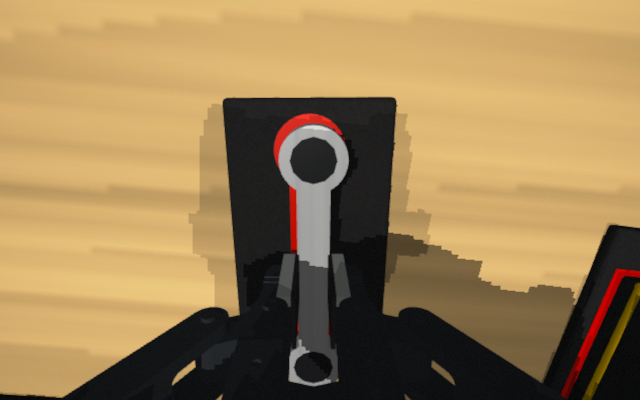

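The wrench is above its outline. Red shows on the left, consistent with the 1.2 mm shift still to make. Correcting and lowering.

>>> arm_command(increments=[[[-0.14,0.09,0.7,-0.002,0,0],[0,0,0.5,0,0,0],[0,0,0.2,0,0,0],[0,0,0,0,0,0],[0,0,0,0,0,0]]])

```text
t: 33.85
tool_pos: [627.0, -154.8, 28.8]
eef_rot: [2.322, -2.114, -0.002]
ft_force: [1.0, -0.4, -1.0]
finger_gap: 0.15
```

Run:
```python
from h import *
go(627.9,-155.6,26.5,-1.476)
w=cam("wrist","w19.png")
```

```text
t 33.85 tcp [ 627.  -154.8   28.8] xax [ 0.094 -0.996  0.   ] zax [-0.002 -0.    -1.   ] yaw -1.477 F [ 1.  -0.4 -1. ] gap 0.15
d cm (tool) [ 0.09 -0.08  0.23] turn [ 0.002 -0.    -0.001]
d cm (tool) [ 0.09 -0.08  0.23] turn [-0.000e+00 -3.000e-03  3.141e+00]
j [ 0.33  0.72 -0.25  1.69  0.24  0.76 -1.52]
```

View pics/w19.png

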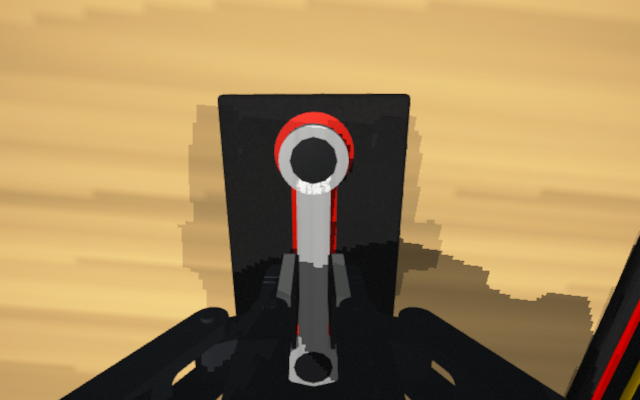

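Run:
```python
from h import *
w=cam("wrist"); s,r=st(); z=s["tool_pos"][2]-18.2+9
P=np.array([ray(w,(313.5,161),z)[0],ray(w,(313,367),z)[0]]); print(P,P.mean(0))
m=red2(w); m[:, :250]=0; m[:,380:]=0; rows=np.where(m.any(1))[0]; print(rows[0])
print("far end of red",ray(w,(314,rows[0]-.5),8))
for b in [130,150,220]:
    c=np.where(m[b])[0]; print(b,c.min(),c.max(), ray(w,[(c.min()-.5,b),(c.max()+.5,b)],8)[:,:2].mean(0))
```

```text
t 33.95 tcp [ 627.2 -154.8   29. ] xax [ 0.094 -0.996  0.   ] zax [-0.002 -0.    -1.   ] yaw -1.477 F [ 0.5  0.5 -0.9] gap 0.149
[[ 678.21170392 -151.48264133   19.83921306]
 [ 577.1233081  -160.71714399   19.83921306]] [ 627.66750601 -156.09989266   19.83921306]
112
far end of red [[ 696.47690796 -149.9856382     8.        ]]
130 280 347 [ 688.97226526 -150.48135092]
150 274 353 [ 680.60291948 -151.26580891]
220 292 336 [ 648.83203749 -154.47418587]
```

>>> arm_command(increments=[[[0.02,-0.1,0.15,0.001,0,0],[0,0,0.05,0,0,0],[0,0,0,0,0,0],[0,0,0,0,0,0]]])

```text
t: 34.35
tool_pos: [628.0, -154.9, 26.9]
eef_rot: [2.322, -2.114, -0.001]
ft_force: [-0.9, 0.2, -0.7]
finger_gap: 0.149
```

>>> arm_command(increments=[[[0,0,0.08,0,0,0],[0,0,0,0,0,0],[0,0,0,0,0,0]]])

```text
t: 34.65
tool_pos: [628.2, -155.0, 26.3]
eef_rot: [2.323, -2.115, -0.001]
ft_force: [-0.9, -0.1, 1.5]
finger_gap: 0.149
```

>>> arm_command(increments=[[[0,0,0.03,0,0,0],[0,0,0,0,0,0],[0,0,0,0,0,0]]])

```text
t: 34.95
tool_pos: [628.2, -155.0, 26.3]
eef_rot: [2.323, -2.114, -0.0]
ft_force: [-2.2, 1.0, 5.6]
finger_gap: 0.15
```

>>> arm_command(increments=[[[0,0,0,0,0,0],[0,0,0,0,0,0],[0,0,0,0,0,0],[0,0,0,0,0,0],[0,0,0,0,0,0]]], jaw=0.4)

```text
t: 35.45
tool_pos: [628.0, -154.9, 25.7]
eef_rot: [2.322, -2.114, -0.001]
ft_force: [-0.0, 0.1, 0.4]
finger_gap: 0.597
```

>>> arm_command(increments=[[[0,0,-0.5,0,0,0],[0,0,-2,0,0,0],[0,0,-4,0,0,0],[0,0,-4,0,0,0],[0,0,-4,0,0,0]]])

```text
t: 35.95
tool_pos: [628.0, -154.8, 172.7]
eef_rot: [2.323, -2.114, -0.001]
ft_force: [1.0, -0.6, 0.8]
finger_gap: 0.602
```

>>> arm_command(increments=[[[0,2,-2,0,0,0],[0,3,-2,0,0,0],[0,3,0,0,0,0],[0,1,0,0,0,0],[0,0,0,0,0,0]]], jaw=0)

```text
t: 36.45
tool_pos: [537.5, -163.9, 211.5]
eef_rot: [2.321, -2.115, -0.0]
ft_force: [0.1, -0.1, 0.2]
finger_gap: 1.0
```

Run:
```python
from h import *
s,r=st()
w=cam("wrist","w20.png");h=hsv(w)
for m in blobs(red2(w),100): print("red",np.argwhere(m).mean(0)[::-1].round(),fit(w,m,8))
for m in blobs(grey(w),300): print("grey",np.argwhere(m).mean(0)[::-1].round(),m.sum(),fit(w,m,17),fit(w,m,58))
y=((h[...,0]>18)&(h[...,0]<36)&(h[...,1]>150)&(h[...,2]>60)).astype(np.uint8)
for m in blobs(y,100): print("yel",np.argwhere(m).mean(0)[::-1].round(),m.sum(),fit(w,m,53))
t=cam("top","t20.png")
```

```text
t 36.45 tcp [ 537.5 -163.9  211.5] xax [ 0.093 -0.996  0.001] zax [-0.001 -0.001 -1.   ] yaw -1.478 F [ 0.1 -0.1  0.2] gap 1.0
red [313.  76.] {'rc': (623.5, -156.7), 'size': (126.1, 33.9), 'ang': 0.1, 'cen': (622.5, -158.1)}
red [480. 140.] {'rc': (580.1, -320.8), 'size': (108.0, 21.3), 'ang': -0.149, 'cen': (579.8, -318.6)}
red [157. 235.] {'rc': (440.1, -3.8), 'size': (69.9, 49.4), 'ang': 0.006, 'cen': (459.2, -11.5)}
grey [313.  72.] 2321 {'rc': (624.2, -156.7), 'size': (120.7, 27.1), 'ang': 0.092, 'cen': (617.7, -157.3)} {'rc': (623.1, -156.8), 'size': (105.4, 23.7), 'ang': 0.092, 'cen': (617.5, -157.4)}
grey [315. 377.] 342 {'rc': (301.4, -192.1), 'size': (52.2, 24.6), 'ang': -1.479, 'cen': (299.8, -189.3)} {'rc': (341.4, -187.7), 'size': (45.6, 21.5), 'ang': -1.479, 'cen': (340.0, -185.3)}
yel [487. 144.] 328 {'rc': (583.5, -303.4), 'size': (89.2, 4.7), 'ang': -0.047, 'cen': (583.1, -302.7)}
yel [540. 158.] 349 {'rc': (579.1, -349.6), 'size': (19.1, 12.7), 'ang': 1.532, 'cen': (579.1, -349.6)}
yel [132. 268.] 4284 {'rc': (439.2, -6.9), 'size': (93.8, 67.0), 'ang': 0.011, 'cen': (439.0, -7.2)}
```

View pics/w20.png

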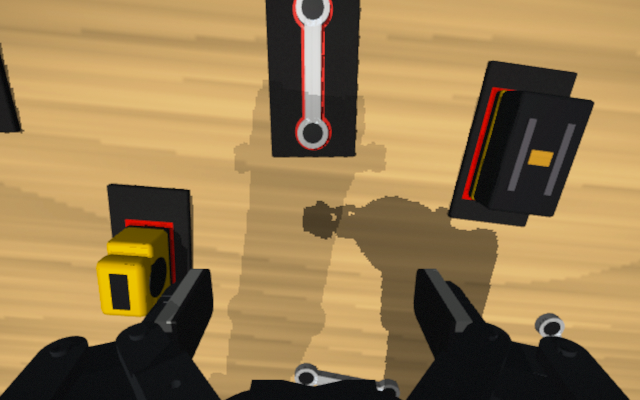

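View pics/t20.png

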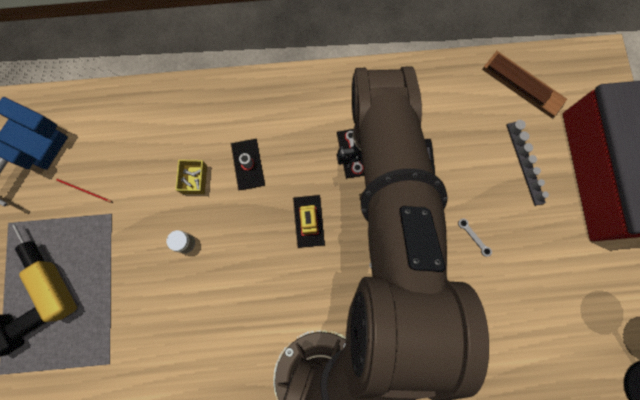

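The wrench lies on its outline with an even red rim, ends at (313,8) and (313,132). One last close look at the tape.

Run:
```python
from h import *
go(390,-5,245,-1.57)
```

```text
t 36.55 tcp [ 539.4 -163.2  211.1] xax [ 0.094 -0.996  0.   ] zax [-0. -0. -1.] yaw -1.477 F [ 0.6 -0.1 -0. ] gap 1.002
d cm (tool) [-17.15  13.39  -3.39] turn [ 0.    -0.     0.093]
d cm (tool) [-17.15  13.39  -3.39] turn [ 0.     0.    -3.049]
j [ 0.43  0.39 -0.32  1.75  0.14  1.02 -1.41]
```

>>> arm_command(increments=[[[-3.4,2.7,-0.8,0,0,0],[-3.4,2.7,-0.8,0,0,0],[-3.4,2.7,-0.8,0,0,0],[-3.4,2.7,-0.8,0,0,0],[-3.4,2.6,0,0,0,0.09]]])

```text
t: 37.05
tool_pos: [389.7, -4.8, 243.8]
eef_rot: [-2.226, 2.216, -0.0]
ft_force: [1.2, 1.1, -0.1]
finger_gap: 0.997
```

>>> arm_command(increments=[[[0,0,0,0,0,0],[0,0,0,0,0,0],[0,0,0,0,0,0]]])

```text
t: 37.35
tool_pos: [390.6, -6.8, 243.1]
eef_rot: [2.226, -2.217, -0.001]
ft_force: [-0.2, -0.2, -0.4]
finger_gap: 1.0
```

Run:
```python
from h import *
s,r=st()
w=cam("wrist","w21.png");h=hsv(w)
y=((h[...,0]>18)&(h[...,0]<36)&(h[...,1]>150)&(h[...,2]>60)).astype(np.uint8)
for m in blobs(y,300): print("yel",np.argwhere(m).mean(0)[::-1].round(),m.sum(),fit(w,m,53))
for m in blobs(red2(w),100): print("red",np.argwhere(m).mean(0)[::-1].round(),fit(w,m,8))
k=(h[...,2]<50).astype(np.uint8)
for m in blobs(k,60):
    if m.sum()<1500: print("blk",np.argwhere(m).mean(0)[::-1].round(),m.sum(),fit(w,m,73))
for c,n in((w,'w'),(cam("scene","s21.png"),'s')):pass
cv2.imwrite("pics/w21z.png",cv2.resize(w["image"][60:260,200:440,::-1],None,fx=3,fy=3,interpolation=cv2.INTER_NEAREST))
```

```text
t 37.35 tcp [390.6  -6.8 243.1] xax [ 0.004 -1.    -0.   ] zax [-0.  0. -1.] yaw -1.567 F [-0.2 -0.2 -0.4] gap 1.0
yel [310. 129.] 3268 {'rc': (432.5, -4.6), 'size': (73.3, 44.1), 'ang': 0.003, 'cen': (432.5, -4.7)}
red [308.  86.] {'rc': (471.1, -3.8), 'size': (49.3, 8.4), 'ang': -1.508, 'cen': (472.3, -3.2)}
blk [112.   1.] 142 {'rc': (531.1, 141.1), 'size': (33.2, 2.7), 'ang': -1.567, 'cen': (531.4, 146.2)}
blk [633.  31.] 641 {'rc': (514.2, -251.7), 'size': (38.4, 13.6), 'ang': 0.284, 'cen': (512.0, -254.5)}
blk [310. 134.] 743 {'rc': (432.4, -4.8), 'size': (34.2, 14.4), 'ang': 0.008, 'cen': (432.5, -5.0)}
blk [454. 246.] 61 {'rc': (330.0, -140.5), 'size': (20.1, 7.8), 'ang': -0.77, 'cen': (330.7, -139.5)}
blk [463. 254.] 186 {'rc': (322.0, -148.8), 'size': (14.7, 14.0), 'ang': 0.141, 'cen': (321.9, -148.8)}
blk [548. 266.] 153 {'rc': (309.9, -231.8), 'size': (13.5, 12.7), 'ang': -1.567, 'cen': (309.9, -231.9)}
```

View pics/w21z.png

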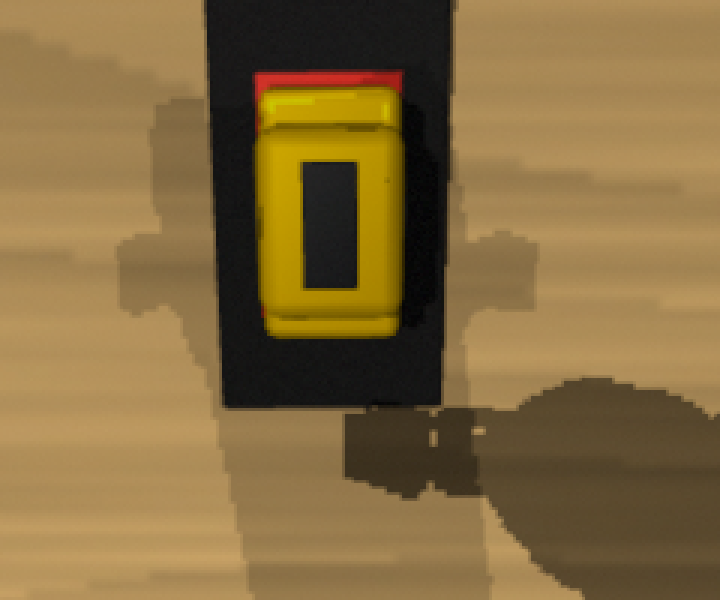

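View pics/s21.png

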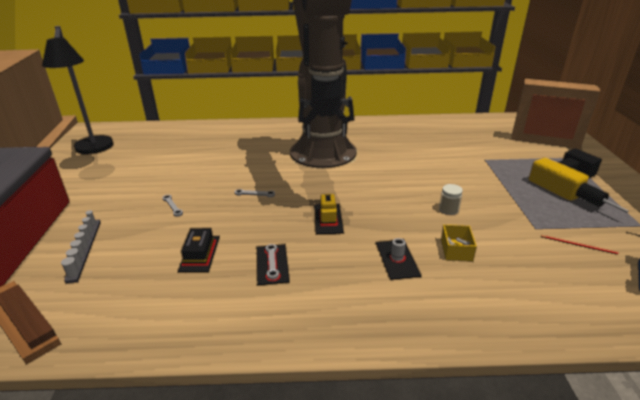

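Run:
```python
from h import *
t=cam("top","t22.png");h=hsv(t)
y=((h[...,0]>18)&(h[...,0]<36)&(h[...,1]>120)&(h[...,2]>60)).astype(np.uint8); y[:180]=0;y[260:]=0;y[:,:280]=0;y[:,340:]=0
y=cv2.morphologyEx(y,cv2.MORPH_CLOSE,np.ones((5,5),np.uint8))
for m in blobs(y,40): print("yel",np.argwhere(m).mean(0)[::-1].round(),m.sum(),fit(t,m,60),fit(t,m,73))
cv2.imwrite("pics/t22z.png",cv2.resize(t["image"][120:260,160:460,::-1],None,fx=2.6,fy=2.6,interpolation=cv2.INTER_CUBIC))
```

```text
(no output)
```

View pics/t22z.png

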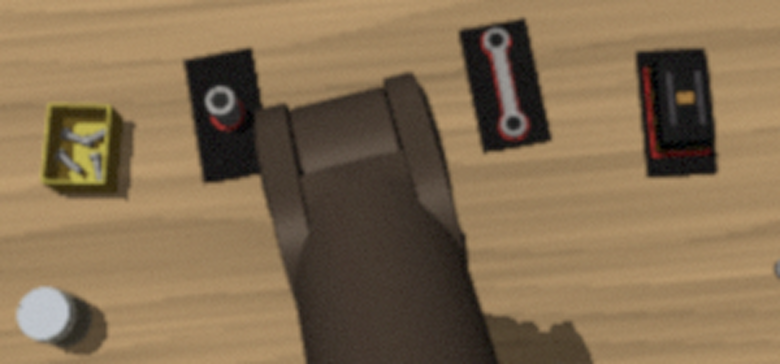

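The arm hides the tape here. The wrench shows an even red rim. I'll use the earlier top picture, t20, for the tape.

Run:
```python
from h import *
t=cam("top")
for n,f in(("start","top0"),("end","t20")):
    t["image"]=cv2.imread(f"pics/{f}.png")[:,:,::-1].copy(); h=hsv(t)
    b=t["image"][185:255,285:335]
    y=((h[...,0]>15)&(h[...,0]<38)&(h[...,1]>130)&(h[...,2]>50)).astype(np.uint8); y[:190]=0;y[250:]=0;y[:,:296]=0;y[:,322:]=0
    if n=="end":
        for m in blobs(y,15): print("yel",np.argwhere(m).mean(0)[::-1],m.sum(),fit(t,m,53))
        cv2.imwrite("pics/tz.png",cv2.resize(b[:,:,::-1],None,fx=8,fy=8,interpolation=cv2.INTER_CUBIC))
    k=(h[...,2]<60).astype(np.uint8)
    for m in blobs(k,60):
        c=np.argwhere(m).mean(0)
        if 190<c[0]<250 and 290<c[1]<330: print(n,"pad",fit(t,m,8))
    l=k.copy(); l[:205]=0;l[235:]=0;l[:,:300]=0;l[:,:303]=0;l[:,315:]=0
    if n=="end":
        for m in blobs(l,10): print("label",np.argwhere(m).mean(0)[::-1],m.sum(),fit(t,m,73))
```

```text
start pad {'rc': (434.5, -3.3), 'size': (147.7, 78.1), 'ang': 0.013, 'cen': (434.5, -3.4)}
yel [308.06702413 219.24932976] 373 {'rc': (432.5, -2.9), 'size': (81.1, 44.8), 'ang': 0.029, 'cen': (432.6, -3.4)}
end pad {'rc': (434.5, -3.5), 'size': (146.9, 76.4), 'ang': 0.013, 'cen': (434.6, -3.3)}
label [307.70967742 217.32258065] 31 {'rc': (434.0, -3.9), 'size': (28.0, 7.8), 'ang': 0.058, 'cen': (433.3, -3.8)}
label [310.13333333 233.6       ] 15 {'rc': (388.2, -6.4), 'size': (21.8, 2.7), 'ang': 1.479, 'cen': (388.0, -6.2)}
```

View pics/tz.png

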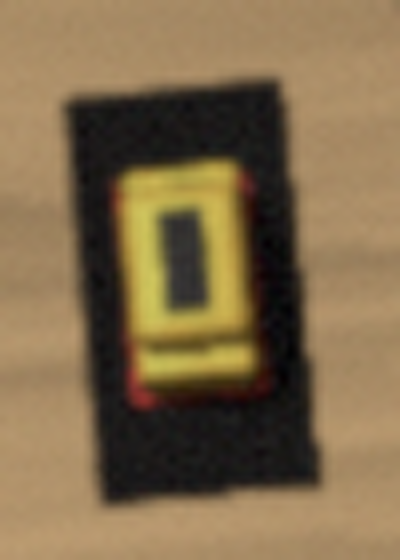

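In the top view the tape sits about 1 mm from its pad's centre, with red showing around it. All four are placed, so I'm handing in.

Run:
```python
from h import *
st(); print(job_done())
```

```text
t 37.55 tcp [389.9  -7.1 242.8] xax [ 0.003 -1.    -0.   ] zax [-0.002  0.    -1.   ] yaw -1.568 F [-0.  -1.1  0.1] gap 0.999
the job is handed in; nothing more can be done
None
```

I put the socket, tape measure, battery pack and leftmost wrench onto their own outlines, in that order. Each was lowered until the force reading showed contact, then released. I handed the job in at 37.6 s with the gripper open and clear of everything.

What the last checks showed, centre to centre:

| Item | Offset from outline | Angle |
|---|---|---|
| Socket | about 0.5 mm | any (round) |
| Battery | about 0.5 mm | within about 0.01 rad |
| Wrench | under 1 mm (far end cut off in the last close view) | within about 0.01 rad |
| Tape | about 1 mm in the top view, about 2 mm in the wrist view | within about 0.01 rad |

- **Tape disagreement:** the two cameras differ by about 1 mm on the tape, within the stated 2 mm calibration. I left it as it was. The fullest rectangle the top camera gave for the tape was turned about 0.02 rad from its pad, but at that resolution I trust the wrist view more.
- **Bystanders:** I never moved near the jar or the parts bin, and both look unmoved in the last pictures. I did not measure them again.

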